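Mark two specimen cup lids with the spring stamp and dock the stamp

TASK

Take the spring-loaded hand stamp and mark the two specimen cups as checked: the red-lidded cup first, then the yellow-lidded one, each time pressing the stamp squarely on the middle of the lid until its foot is pushed nearly fully in, holding it there about half a second without ramming it, and lifting it straight up so that the mark is not smeared. Then stand the stamp upright in its dock, turning it gently until its square foot drops fully into the square recess, and let go. Leave the cups standing where they are, press the stamp on nothing else, and do not disturb the bottle, dish and timer.

Things in the scene. Friction and masses are not known exactly. Their poses are not given: they have to be found in the camera images.
- stamp: upright hand stamp, 92 mm tall, loose, 0.19 kg. Origin: centre of the underside of its foot when fully out; z up the stamp, x and y square to its flat sides. From below: square foot 30 mm wide, z 0-14, red underside (slides in); grey sleeve 38x38, z 14-44, blue band; black square grip 26x26, z 44-88 mm, held by two opposite flats; black cap 22x22, z 88-92
- stamp_foot (a joint): how far the stamp's foot is pushed into its sleeve, 0 (fully out, as at rest) to 0.010 m (bottomed); springs back; about 4 N to start it, 12 N at full travel. A mark needs more than 0.006
- stamp_face (a point): centre of the red underside of the stamp's foot (moves with the foot); axes as the stamp's
- red_cup: specimen cup with red screw lid, 66 mm across, 70 mm tall, loose, about 0.12 kg; origin: centre of its underside, z up
- red_cup_lid (a point): centre of the flat top of the red lid, 70 mm above the cup's underside
- yellow_cup: specimen cup with yellow screw lid, same size and weight; origin: centre of its underside, z up
- yellow_cup_lid (a point): centre of the flat top of the yellow lid, 70 mm above the cup's underside
- dock: fixed grey block 74x74x16 mm, the stamp's dock; origin: centre of its underside, z up; x and y square to its sides and to the recess. In its top a square recess 34x34 mm, 12 mm deep, 2 mm chamfer; the stamp's 30 mm foot stands in it in any of four turns, turned at most about 8 degrees off
- dock_floor (a point): centre of the recess's floor, 4 mm above the dock's underside; axes as the dock's
- brown_bottle: bystander: brown bottle with red cap, 37 mm across, 62 mm tall; origin at its underside's centre
- dish: bystander: white petri dish 62 mm across, 16 mm tall; origin at its underside's centre
- small_timer: bystander: white bench timer 62x66x18 mm; origin at its underside's centre
Mind the look-alikes: they are no part of the job. Leave any turquoise look-alike of the stamp alone.

How it is judged:
By the outcome, as a careful person would: the job done as asked, in the order asked, and still so for the second after the job is handed in, with the robot touching nothing.
It also fails if it takes over 56 s, if anything falls off the work surface, if the arm or the gripper's body presses on something with over 40 N, if the wrist force passes 120 N, or if a joint passes its speed limit or range.

ROBOT

A 7-joint arm with a two-finger parallel gripper is mounted at the origin on a cart in front of the work surface, level with it; the furniture and walls round the work are solid. World frame = base frame: x ahead of the robot, y to its left, z up, the work surface at z = 0. Lengths are in m, angles in degrees, forces in N, time in s.
With the tool pointing down it reaches from about 0.425 to 0.875 m from the base axis. Payload 4.7 kg.
Tool frame: the origin (TCP) lies at the very end of the fingers, on their centre line; the grasp point (between the pads) lies 19 mm behind it; z points along the fingers, y is the direction in which the jaws open and shut (so a half turn about z gives the same grasp; the last joint's range is limited). The gripper opens to 87 mm and grips with 3 to 60 N. Pads are 19 mm wide; open, the fingers measure 117 mm over their backs; the gripper's body (75 mm by 190 mm) begins 51 mm behind the grasp point.
Start: joints at [-65.14, 18.392, -4.016, 83.108, 1.295, 78.541, -3.26], TCP at [0.265, 0.594, 0.223] pointing down, gripper open.
Joint ranges: [-163.93, 163.93], [-17.29, 119.83], [-79.2, 71.16], [3.27, 140.29], [-89.18, 269.18], [5.43, 117.66], [-154.24, 154.24]. Speed limits (degrees/s): [147.25, 147.25, 180, 180, 180, 180, 180].

INTERFACE

Orientations are given as [roll, pitch, yaw] about the fixed x, y, z axes, in that order (R = Rz(yaw) Ry(pitch) Rx(roll)).
In Python, from cell import sensors, imaging, ticket gives the robot as it stands.
- The arm moves only by the tool carry_out, never from a script. Its argument "plan" is a list of rows, each an object of numbers: "fingers": the closure, from -1 (fully open) to 1 (shut); "dx", "dy", "dz": the shift along the tool's x, y, z normalised to -1 to 1, where 1 is 0.03 m; "rx", "ry", "rz": the turn, a rotation vector about the tool's x, y, z normalised to -1 to 1, where 1 is 10 degrees. A call has 1 to 12 rows; each row shifts and turns the commanded pose from where the row before left it, along the tool's axes as they then stand; what a row does not reach is not made up. A row lasts 1/8 s, in which the tool goes at most 62.5 mm and 10.7 degrees, less where a joint would pass 70% of its speed; a pose out of reach is approached as far as the arm can. A call with a number of a shift or a turn outside -1 to 1 is refused whole. A call with a gripper value outside its range is refused whole. The fingers move at their own pace and stop on an object; "force" is the grip in N (left out, the last holds). Time passes only in rows, so rows that do not move let the fingers close. It gives the time, the measured TCP pose, the force and the opening at its end, in the units of the state.
- sensors.get_obs(): the state, without advancing time (a new reading comes with each control period).
- imaging.read_camera(name): name is "scene" or "top"; returns a dict with "color" (384x512x3 uint8, red, green, blue), "mtx" (3x3 intrinsics, pixels), "dist_coeffs" ([k1, k2, p1, p2, k3] as OpenCV has them; the pictures are not rectified), "extrinsics" (4x4, takes a point from world to camera coordinates). Camera axes: x right, y down, z forward; pixel columns grow to the right and rows downward; lengths in m; the calibration is good to about 2 mm. A picture is of the moment at which its call begins. There is no depth.
- ticket.sign_off(): hands the job in, once; it reports no verdict.
The state is a dict: "time_s": time; "qpos": joint angles; "joint_velocities": joint speeds; "effort": joint torques, N m; "tool_pos": TCP position; "tool_rot": TCP orientation; "force": force on the tool from outside, world axes, zero at the start; "wrist_torque": the same for the moment, N m; "grip_width": finger opening in m.
Only numpy, scipy, OpenCV 4.12 (cv2) and the standard library are available. Lean on these libraries where they do the work, as an engineer would, in place of code of your own. Each camera call takes 0.05 s, during which the arm holds its last target.

## Working session

There is one attempt and no reset: what is moved stays moved. The work goes in short steps, Python scripts to look and compute and a tool call to move; the robot and the scene stay as the last step left them, time stands still between calls to the robot, and variables do not carry over. Pictures are saved under pics/ and viewed, and the job is handed in when it is done.

Besides the shell and the picture viewer there is one more tool, called after "Call:" as name([rows], argument=value, ...), one row to a line, values as JSON. carry_out: Moves the arm, as the interface text tells. Scaled input: -1 to 1 covers 0.03 m each way for a shift and 10 degrees each way for a turn. Its arguments: {"type":"object","properties":{"plan":{"type":"array"},"force":{"type":"number"}},"required":["plan"]}

```bash
mkdir -p pics; ls; python3 - <<'E'
from cell import sensors, imaging
import cv2
o=sensors.get_obs()
for k,v in o.items(): print(k,v)
for n in ("scene","top"):
    c=imaging.read_camera(n); cv2.imwrite(f"pics/{n}0.png",c["color"][:,:,::-1])
    print(n,c["mtx"],c["dist_coeffs"],c["extrinsics"])
E
```

```text
pics
time_s 0.0
qpos [-65.1394274   18.43997877  -4.01530469  83.17497678   1.29391056
  78.54216982  -3.25881023]
joint_velocities [-0.02588405 -0.08934952  0.04943602  0.10650419  0.10390493  0.08139255
  0.01072245]
effort [-5.81726249e-05 -4.91290033e+01 -4.03976664e-01 -3.12530673e+01
 -6.38409681e-02  4.35607194e-02  1.75577734e-04]
tool_pos [0.26473786 0.59302601 0.22145042]
tool_rot [-1.79888059e+02  4.83667218e-03  1.55949941e+02]
force [ 0.21978312 -0.4066359   0.38989825]
wrist_torque [ 0.00153498 -0.02505718  0.01004919]
grip_width 0.08713923522493035
scene [[397.95626469   0.         255.48129583]
 [  0.         397.95626469 192.60255563]
 [  0.           0.           1.        ]] [-0.08437025  0.          0.          0.          0.        ] [[ 0.88665019 -0.46224791 -0.01335335 -0.43851812]
 [-0.25236175 -0.45946121 -0.85159201  0.21361377]
 [ 0.38751128  0.75843409 -0.52403506  0.76690589]
 [ 0.          0.          0.          1.        ]]
top [[491.83108124   0.         248.68093842]
 [  0.         491.83108124 192.52943533]
 [  0.           0.           1.        ]] [-0.00443213  0.          0.          0.          0.        ] [[-0.00991112 -0.99993344  0.00590718  0.06843919]
 [-0.99777111  0.0094995  -0.06604977  0.52671311]
 [ 0.06598925 -0.00654864 -0.99779884  1.55219995]
 [ 0.          0.          0.          1.        ]]
```

View pics/scene0.png

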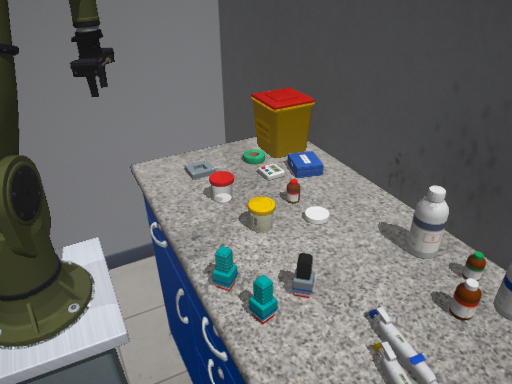

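View pics/top0.png

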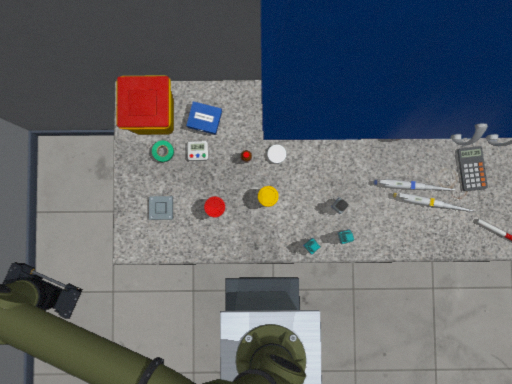

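The scene view shows the black-gripped stamp at about (304,275) and two turquoise look-alikes at (225,268) and (263,298). The red cup is at (222,185), the yellow cup at (262,214) and the dock at (200,170). In the top view these are: stamp (342,206), red lid (215,207), yellow lid (268,196), dock (161,208). The black/grey one with the blue band fits the stamp, so I'll enlarge it to confirm.

```bash
python3 - <<'E'
import cv2,numpy as np
s=cv2.imread("pics/scene0.png");t=cv2.imread("pics/top0.png")
f=lambda i,x,y,w,h,k:cv2.resize(i[y:y+h,x:x+w],None,fx=k,fy=k,interpolation=cv2.INTER_CUBIC)
a=f(s,265,235,80,70,5);b=f(t,310,180,80,70,5);c=f(t,135,180,80,70,5);d=f(t,190,170,100,70,4)
cv2.imwrite("pics/crop0.png",np.vstack([np.hstack([a,b]),]))
cv2.imwrite("pics/crop1.png",np.hstack([c,f(t,200,175,80,70,5)]))
cv2.imwrite("pics/crop2.png",np.hstack([f(s,180,150,80,70,5),f(s,230,185,80,70,5)]))
E
```

```text
(no output)
```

View pics/crop0.png

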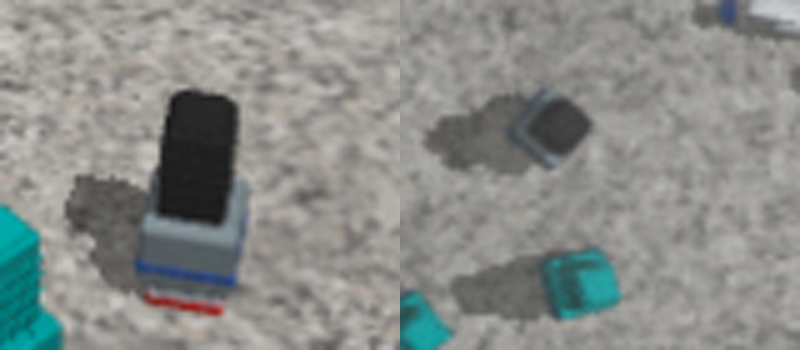

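View pics/crop1.png

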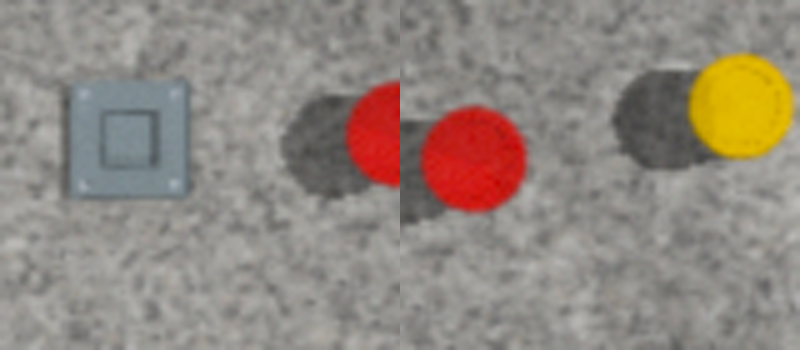

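View pics/crop2.png

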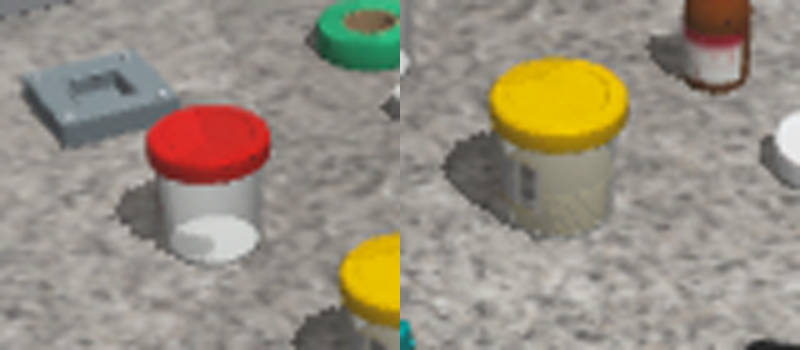

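```bash
cat > h.py <<'E'
import numpy as np,cv2
from scipy.optimize import minimize
from cell import sensors, imaging
def cam(n):
    c=imaging.read_camera(n); c={k:np.array(v) for k,v in c.items()}; return c
def proj(c,P):
    E=c["extrinsics"]; r,_=cv2.Rodrigues(E[:3,:3])
    return cv2.projectPoints(np.float64(P).reshape(-1,1,3),r,E[:3,3],c["mtx"],c["dist_coeffs"])[0][:,0]
def ray(c,uv,z):
    u=cv2.undistortPoints(np.float64(uv).reshape(-1,1,2),c["mtx"],c["dist_coeffs"])[:,0]
    E=c["extrinsics"];R=E[:3,:3];o=-R.T@E[:3,3]
    d=np.c_[u,np.ones(len(u))]@R
    return o+d*((z-o[2])/d[:,2])[:,None]
def box(w,z0,z1):
    return np.array([[a*w/2,b*w/2,z] for a in(-1,1) for b in(-1,1) for z in(z0,z1)])
def cyl(r,z0,z1):
    t=np.linspace(0,2*np.pi,48,endpoint=False)
    return np.array([[r*np.cos(a),r*np.sin(a),z] for a in t for z in(z0,z1)])
def place(P,x,y,yaw,z=0):
    a=np.radians(yaw);c,s=np.cos(a),np.sin(a)
    return P@np.array([[c,-s,0],[s,c,0],[0,0,1]]).T+[x,y,z]
K=8
def soft(c,parts,roi):
    x0,y0,w,h=roi
    im=np.zeros((h*K,w*K),np.uint8)
    for P in parts:
        q=(proj(c,P)-[x0,y0]+0.5)*K-0.5
        hull=cv2.convexHull(q.astype(np.float32))
        cv2.fillConvexPoly(im,np.round(hull*16).astype(np.int32),255,shift=4)
    return cv2.resize(im,(w,h),interpolation=cv2.INTER_AREA)/255.
def fit(cams,masks,rois,parts,p0,z=0,yaw=True,step=(.004,.004,8)):
    def cost(p):
        q=[place(P,p[0],p[1],p[2] if yaw else 0,z) for P in parts]
        return sum(np.abs(soft(c,q,r)-m).sum() for c,m,r in zip(cams,masks,rois))
    n=3 if yaw else 2
    p0=np.array(p0[:n],float)
    sx=np.vstack([p0]+[p0+np.eye(n)[i]*step[i] for i in range(n)])
    r=minimize(cost,p0,method="Nelder-Mead",options=dict(initial_simplex=sx,xatol=1e-5,fatol=1e-3,maxiter=300))
    return r.x,r.fun
def crop(c,r): x,y,w,h=r; return c["color"][y:y+h,x:x+w].astype(float)
E
cat > m1.py <<'E'
from h import *
t=cam("top");s=cam("scene")
def ramp(v,lo,hi): return np.clip((v-lo)/(hi-lo),0,1)
# lids
for name,rt,rs,f in (("red",(195,187,40,40),(200,165,45,30),lambda i:ramp(i[...,0]-i[...,1],20,140)),
                   ("yel",(250,178,38,38),(240,190,45,32),lambda i:ramp(i[...,0]-i[...,2],30,150))):
    g=ray(t,[[rt[0]+20,rt[1]+20]],.07)[0]
    for z0 in (.056,):
        for cs,rr in (((t,),(rt,)),((s,),(rs,)),((t,s),(rt,rs))):
            ms=[f(crop(c,r)) for c,r in zip(cs,rr)]
            p,c=fit(cs,ms,rr,[cyl(.033,z0,.07)],g,yaw=False)
            print(name,len(cs),p,c,[m.sum() for m in ms])
rt=(325,192,30,30);rs=(285,248,36,36)
ct,cs_=crop(t,rt),crop(s,rs)
print(np.percentile(ct.mean(-1),[1,5,10,20]))
f=lambda i:ramp(-i.mean(-1),-85,-50)
for cs,rr in (((t,),(rt,)),((s,),(rs,)),((t,s),(rt,rs))):
    best=None
    for y0 in (0,30,60):
        ms=[f(crop(c,r)) for c,r in zip(cs,rr)]
        g=ray(t,[[342,205]],.09)[0]
        p,c=fit(cs,ms,rr,[box(.026,.044,.088),box(.022,.088,.092)],[g[0],g[1],y0])
        if best is None or c<best[1]: best=(p,c)
    print("stamp",best,[m.sum() for m in ms])
# dock corners in top (crop px) 
q=np.array([[68,80],[187,80],[189,198],[69,199]])
q=(q+.5)/5-.5+[135,180]
P=ray(t,q,.016);print("dock",P,P.mean(0),np.linalg.norm(P-np.roll(P,-1,0),axis=1))
E
python3 m1.py
```

```text
red 1 [0.48208535 0.17000823] 21.194607843137256 [np.float64(347.1583333333333)]
red 1 [0.48221848 0.17079087] 65.48088235294117 [np.float64(294.2916666666667)]
red 2 [0.48232665 0.17036852] 86.92745098039215 [np.float64(347.1583333333333), np.float64(294.2916666666667)]
yel 1 [0.5135542  0.00490207] 16.35 [np.float64(349.81666666666666)]
yel 1 [0.51329548 0.0049436 ] 66.57794117647059 [np.float64(416.30833333333334)]
yel 2 [0.5135501  0.00475901] 83.14852941176471 [np.float64(349.81666666666666), np.float64(416.30833333333334)]
[59.33       64.98333333 76.6        94.26666667]
stamp (array([ 0.48301079, -0.22088166, 27.25268894]), np.float64(53.127170868347335)) [np.float64(54.98095238095238)]
stamp (array([ 0.48235174, -0.22344043, 51.63451545]), np.float64(53.721008403361346)) [np.float64(356.97142857142853)]
stamp (array([ 0.48256787, -0.22318607, 51.26203981]), np.float64(110.59831932773109)) [np.float64(54.98095238095238), np.float64(356.97142857142853)]
dock [[0.52067135 0.38381651 0.016     ]
 [0.51994724 0.30797532 0.016     ]
 [0.4447626  0.30667919 0.016     ]
 [0.44487139 0.38291502 0.016     ]] [0.48256315 0.34534651 0.016     ] [0.07584465 0.07519581 0.07623591 0.07580533]
```

```bash
cat > ov.py <<'E'
from h import *
def wire(c,im,k,r,P,col):
    e=[(0,1),(2,3),(4,5),(6,7),(0,2),(1,3),(4,6),(5,7),(0,4),(1,5),(2,6),(3,7)]
    q=(proj(c,P)-[r[0],r[1]]+.5)*k-.5
    for a,b in e: cv2.line(im,tuple(np.round(q[a]).astype(int).tolist()),tuple(np.round(q[b]).astype(int).tolist()),col,1,cv2.LINE_AA)
def big(c,r,k):
    x,y,w,h=r;return cv2.resize(np.ascontiguousarray(c["color"][y:y+h,x:x+w,::-1]),None,fx=k,fy=k,interpolation=cv2.INTER_CUBIC)
E
cat > m2.py <<'E'
from ov import *
t=cam("top");s=cam("scene")
ct=crop(t,(325,192,30,30)).mean(-1)
out=[]
for c,r,k in ((t,(322,188,36,36),11),(s,(284,245,40,60),10)):
    a=big(c,r,k)
    for P,col in ((box(.030,0,.014),(0,0,255)),(box(.038,.014,.044),(255,0,0)),(box(.026,.044,.088),(0,255,0))):
        wire(c,a,k,r,place(P,.4826,-.2231,51.3),col)
    out.append(cv2.resize(a,(int(a.shape[1]*590/a.shape[0]),590)) if a.shape[0]>590 else a)
h=max(o.shape[0] for o in out)
out=[cv2.copyMakeBorder(o,0,h-o.shape[0],0,0,cv2.BORDER_CONSTANT) for o in out]
o=np.hstack(out);print(o.shape);cv2.imwrite("pics/ov1.png",o)
out=[]
for c,r,k in ((t,(145,190,34,36),11),(s,(180,155,40,30),10)):
    a=big(c,r,k)
    for P,col in ((box(.074,0,.016),(0,0,255)),(box(.034,.004,.016),(0,255,0))):
        wire(c,a,k,r,place(P,.4826,.3453,-.5),col)
    out.append(a)
h=max(o.shape[0] for o in out)
out=[cv2.copyMakeBorder(o,0,h-o.shape[0],0,0,cv2.BORDER_CONSTANT) for o in out]
o=np.hstack(out);print(o.shape);cv2.imwrite("pics/ov2.png",o)
E
python3 m2.py
```

```text
(590, 789, 3)
(396, 774, 3)
```

View pics/ov1.png

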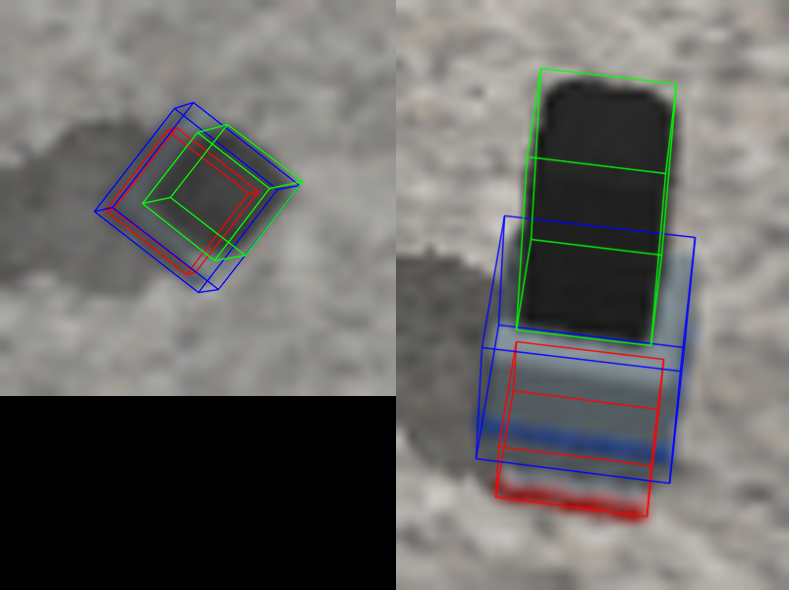

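View pics/ov2.png

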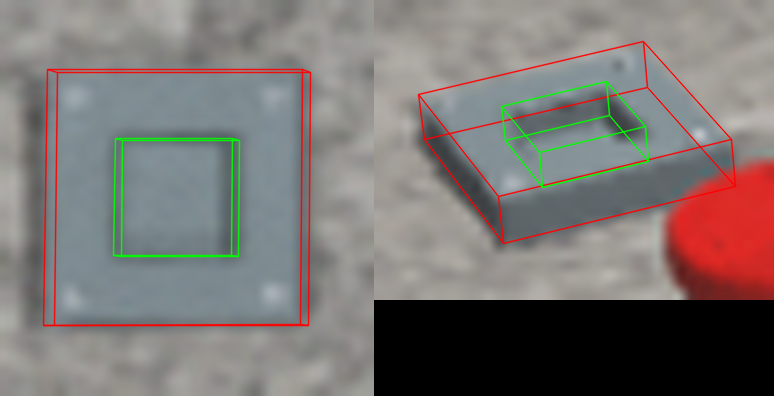

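The overlay confirms the black-gripped stamp with the blue band, at about (0.4826, -0.2231) with yaw 51°. The dock is at (0.4826, 0.345) with yaw about 0, and the two cameras agree on the lids to within 1 mm. Next I'll write a planner that gives rows in tool axes.

```bash
cat > pl.py <<'E'
import sys,numpy as np,json
from scipy.spatial.transform import Rotation as R
from cell import sensors
# usage: pl.py x y z yaw n  [x y z yaw n ...] ; from measured pose
def plan(p,r,wps):
    rows=[]
    p=np.array(p);r0=R.from_euler("xyz",r,degrees=True)
    for (x,y,z,yaw,n) in wps:
        tgt=R.from_euler("xyz",[180,0,yaw],degrees=True); t=np.array([x,y,z]);n=int(n)
        for i in range(n,0,-1):
            d=r0.inv().apply((t-p)/i)/.03
            w=np.degrees((r0.inv()*tgt).as_rotvec())/i/10
            d=np.round(d,2);w=np.round(w,2)
            rows.append([*d,*w])
            p=p+r0.apply(d*.03); r0=r0*R.from_rotvec(np.radians(w*10))
    return rows,p,r0.as_euler("xyz",degrees=True)
o=sensors.get_obs()
a=list(map(float,sys.argv[1:]))
rows,p,e=plan(o["tool_pos"],o["tool_rot"],np.reshape(a,(-1,5)))
for q in rows: print(" ".join(f"{v:+.2f}" for v in q))
print(len(rows),p,e,"max",np.abs(rows).max())
E
python3 pl.py .50 .2 .2 104 12 .4826 -.2231 .2 51 12; python3 -c "
from h import *
t=cam('top');print(ray(t,[[347,237],[313,246]],.09))"
```

```text
-1.04 -0.73 +0.06 -0.00 +0.00 +0.43
-1.09 -0.65 +0.06 -0.00 +0.00 +0.43
-1.14 -0.57 +0.06 -0.00 +0.00 +0.43
-1.18 -0.48 +0.06 -0.00 +0.00 +0.43
-1.21 -0.39 +0.06 -0.00 +0.00 +0.43
-1.24 -0.30 +0.06 -0.00 +0.00 +0.44
-1.26 -0.20 +0.06 -0.00 +0.00 +0.43
-1.27 -0.11 +0.07 -0.00 +0.00 +0.44
-1.27 -0.01 +0.06 -0.00 +0.00 +0.43
-1.27 +0.08 +0.07 -0.00 +0.00 +0.44
-1.26 +0.18 +0.06 -0.00 +0.00 +0.43
-1.24 +0.28 +0.07 -0.00 +0.00 +0.44
-1.13 -0.33 +0.00 -0.00 +0.00 +0.44
-1.15 -0.24 +0.00 -0.00 +0.00 +0.44
-1.17 -0.15 +0.00 -0.00 +0.00 +0.44
-1.17 -0.06 +0.00 +0.00 +0.00 +0.44
-1.18 +0.03 +0.00 +0.00 +0.00 +0.44
-1.17 +0.12 +0.00 +0.00 +0.00 +0.44
-1.16 +0.20 +0.00 +0.00 +0.00 +0.44
-1.14 +0.29 +0.00 +0.00 +0.00 +0.44
-1.11 +0.38 +0.00 +0.00 +0.00 +0.44
-1.08 +0.46 +0.00 +0.00 +0.00 +0.45
-1.04 +0.55 +0.00 +0.00 +0.00 +0.44
-1.00 +0.63 +0.00 +0.00 +0.00 +0.45
24 [ 0.48263147 -0.22307747  0.2001186 ] [1.79987775e+02 3.15777978e-02 5.09512401e+01] max 1.27
[[ 0.3847265  -0.23264036  0.09      ]
 [ 0.35866819 -0.1290679   0.09      ]]
```

```bash
python3 pl.py .43 .31 .2 116 12
```

```text
-0.74 -0.53 +0.06 -0.00 +0.00 +0.33
-0.77 -0.49 +0.06 -0.00 +0.00 +0.33
-0.80 -0.44 +0.06 -0.00 +0.00 +0.33
-0.82 -0.40 +0.06 -0.00 +0.00 +0.33
-0.84 -0.35 +0.06 -0.00 +0.00 +0.33
-0.86 -0.30 +0.06 -0.00 +0.00 +0.33
-0.88 -0.25 +0.06 -0.00 +0.00 +0.34
-0.89 -0.20 +0.07 -0.00 +0.00 +0.33
-0.90 -0.15 +0.06 -0.00 +0.00 +0.34
-0.90 -0.09 +0.07 -0.00 +0.00 +0.33
-0.91 -0.04 +0.06 -0.00 +0.00 +0.34
-0.91 +0.01 +0.07 -0.00 +0.00 +0.33
12 [0.4298694  0.30995759 0.19989548] [-1.79984873e+02  1.42466857e-02  1.16048351e+02] max 0.91
```

Call:
carry_out([
  {"fingers": -1, "dx": -0.74, "dy": -0.53, "dz": 0.06, "rz": 0.33},
  {"dx": -0.77, "dy": -0.49, "dz": 0.06, "rz": 0.33},
  {"dx": -0.8, "dy": -0.44, "dz": 0.06, "rz": 0.33},
  {"dx": -0.82, "dy": -0.4, "dz": 0.06, "rz": 0.33},
  {"dx": -0.84, "dy": -0.35, "dz": 0.06, "rz": 0.33},
  {"dx": -0.86, "dy": -0.3, "dz": 0.06, "rz": 0.33},
  {"dx": -0.88, "dy": -0.25, "dz": 0.06, "rz": 0.34},
  {"dx": -0.89, "dy": -0.2, "dz": 0.06, "rz": 0.33},
  {"dx": -0.9, "dy": -0.15, "dz": 0.06, "rz": 0.34},
  {"dx": -0.9, "dy": -0.09, "dz": 0.06, "rz": 0.33},
  {"dx": -0.9, "dy": -0.04, "dz": 0.06, "rz": 0.34},
  {"dx": -0.9, "dy": 0.01, "dz": 0.06, "rz": 0.33},
])

```text
validation failed for argument at $.pl...
```

```bash
python3 pl.py .49 .02 .2 82 12
```

```text
-1.22 -1.20 +0.06 -0.00 +0.00 +0.62
-1.34 -1.06 +0.06 -0.00 +0.00 +0.62
-1.45 -0.91 +0.06 -0.00 +0.00 +0.62
-1.54 -0.75 +0.06 -0.00 +0.00 +0.61
-1.61 -0.58 +0.06 -0.00 +0.00 +0.62
-1.66 -0.40 +0.06 -0.00 +0.00 +0.61
-1.70 -0.22 +0.06 -0.00 +0.00 +0.62
-1.71 -0.04 +0.07 -0.00 +0.00 +0.61
-1.71 +0.14 +0.06 -0.00 +0.00 +0.62
-1.68 +0.33 +0.07 -0.00 +0.00 +0.61
-1.63 +0.50 +0.06 -0.00 +0.00 +0.62
-1.58 +0.67 +0.07 -0.00 +0.00 +0.61
12 [0.48984744 0.01989331 0.19998623] [-1.79995426e+02  2.02698716e-02  8.20483500e+01] max 1.71
```

Call:
carry_out([
  {"fingers": -1, "dx": -0.74, "dy": -0.53, "dz": 0.06, "rx": 0, "ry": 0, "rz": 0.33},
])

```text
time_s: 0.48
tool_pos: [0.2766, 0.5714, 0.2205]
tool_rot: [180.0, -0.1, 152.8]
force: [-0.1, 0.2, -0.9]
grip_width: 0.0873
```

All keys are needed in each row. I'll continue with full rows.

Call:
carry_out([
  {"fingers": -1, "dx": -0.77, "dy": -0.49, "dz": 0.06, "rx": 0, "ry": 0, "rz": 0.33},
  {"fingers": -1, "dx": -0.8, "dy": -0.44, "dz": 0.06, "rx": 0, "ry": 0, "rz": 0.33},
  {"fingers": -1, "dx": -0.82, "dy": -0.4, "dz": 0.06, "rx": 0, "ry": 0, "rz": 0.33},
  {"fingers": -1, "dx": -0.84, "dy": -0.35, "dz": 0.06, "rx": 0, "ry": 0, "rz": 0.33},
  {"fingers": -1, "dx": -0.86, "dy": -0.3, "dz": 0.06, "rx": 0, "ry": 0, "rz": 0.33},
  {"fingers": -1, "dx": -0.88, "dy": -0.25, "dz": 0.06, "rx": 0, "ry": 0, "rz": 0.33},
  {"fingers": -1, "dx": -0.89, "dy": -0.2, "dz": 0.06, "rx": 0, "ry": 0, "rz": 0.33},
  {"fingers": -1, "dx": -0.9, "dy": -0.15, "dz": 0.06, "rx": 0, "ry": 0, "rz": 0.33},
  {"fingers": -1, "dx": -0.9, "dy": -0.1, "dz": 0.06, "rx": 0, "ry": 0, "rz": 0.33},
  {"fingers": -1, "dx": -0.9, "dy": -0.05, "dz": 0.06, "rx": 0, "ry": 0, "rz": 0.33},
  {"fingers": -1, "dx": -0.9, "dy": 0, "dz": 0.06, "rx": 0, "ry": 0, "rz": 0.33},
])

```text
time_s: 1.85
tool_pos: [0.4301, 0.3088, 0.2009]
tool_rot: [180.0, -0.0, 116.1]
force: [-0.4, -0.0, -0.2]
grip_width: 0.0866
```

```bash
python3 pl.py .48 .02 .2 82 12
```

```text
-0.78 -0.23 +0.00 +0.00 -0.00 +0.28
-0.79 -0.19 +0.00 +0.00 -0.00 +0.28
-0.80 -0.15 +0.00 +0.00 -0.00 +0.29
-0.81 -0.11 +0.00 +0.00 -0.00 +0.28
-0.81 -0.07 +0.00 +0.00 -0.00 +0.29
-0.81 -0.03 +0.00 +0.00 -0.00 +0.28
-0.81 +0.01 +0.00 +0.00 -0.00 +0.29
-0.81 +0.05 +0.01 +0.00 -0.00 +0.28
-0.81 +0.09 +0.00 +0.00 -0.00 +0.29
-0.81 +0.13 +0.01 +0.00 -0.00 +0.28
-0.80 +0.17 +0.00 +0.00 -0.00 +0.29
-0.79 +0.21 +0.01 +0.00 -0.00 +0.28
12 [0.47997801 0.01985901 0.19995709] [ 1.79990816e+02 -1.06224143e-02  8.20337597e+01] max 0.81
```

Tracking is tight, with no lag.

Call:
carry_out([
  {"fingers": -1, "dx": -0.78, "dy": -0.23, "dz": 0, "rx": 0, "ry": 0, "rz": 0.28},
  {"fingers": -1, "dx": -0.79, "dy": -0.19, "dz": 0, "rx": 0, "ry": 0, "rz": 0.28},
  {"fingers": -1, "dx": -0.8, "dy": -0.15, "dz": 0, "rx": 0, "ry": 0, "rz": 0.28},
  {"fingers": -1, "dx": -0.81, "dy": -0.11, "dz": 0, "rx": 0, "ry": 0, "rz": 0.28},
  {"fingers": -1, "dx": -0.81, "dy": -0.07, "dz": 0, "rx": 0, "ry": 0, "rz": 0.29},
  {"fingers": -1, "dx": -0.81, "dy": -0.03, "dz": 0, "rx": 0, "ry": 0, "rz": 0.28},
  {"fingers": -1, "dx": -0.81, "dy": 0.01, "dz": 0, "rx": 0, "ry": 0, "rz": 0.29},
  {"fingers": -1, "dx": -0.81, "dy": 0.05, "dz": 0, "rx": 0, "ry": 0, "rz": 0.28},
  {"fingers": -1, "dx": -0.81, "dy": 0.09, "dz": 0, "rx": 0, "ry": 0, "rz": 0.29},
  {"fingers": -1, "dx": -0.81, "dy": 0.13, "dz": 0, "rx": 0, "ry": 0, "rz": 0.28},
  {"fingers": -1, "dx": -0.8, "dy": 0.17, "dz": 0, "rx": 0, "ry": 0, "rz": 0.29},
  {"fingers": -1, "dx": -0.79, "dy": 0.21, "dz": 0, "rx": 0, "ry": 0, "rz": 0.28},
])

```text
time_s: 3.35
tool_pos: [0.4809, 0.02, 0.201]
tool_rot: [180.0, -0.0, 82.2]
force: [-0.1, 0.8, 0.6]
grip_width: 0.0868
```

```bash
python3 pl.py .4826 -.2231 .16 51 10
```

```text
-0.80 +0.12 +0.14 +0.00 -0.00 +0.31
-0.79 +0.16 +0.14 +0.00 -0.00 +0.31
-0.79 +0.20 +0.14 +0.00 -0.00 +0.31
-0.77 +0.24 +0.14 +0.00 -0.00 +0.31
-0.76 +0.29 +0.13 +0.00 -0.00 +0.31
-0.74 +0.33 +0.14 +0.00 -0.00 +0.31
-0.72 +0.36 +0.13 +0.00 -0.00 +0.31
-0.70 +0.41 +0.14 +0.00 -0.00 +0.32
-0.68 +0.44 +0.13 +0.00 -0.00 +0.31
-0.66 +0.48 +0.14 +0.00 -0.00 +0.32
10 [ 0.48264469 -0.22304064  0.1598761 ] [ 1.79992926e+02 -8.12365244e-03  5.09616024e+01] max 0.8
```

Call:
carry_out([
  {"fingers": -1, "dx": -0.8, "dy": 0.12, "dz": 0.14, "rx": 0, "ry": 0, "rz": 0.31},
  {"fingers": -1, "dx": -0.79, "dy": 0.16, "dz": 0.14, "rx": 0, "ry": 0, "rz": 0.31},
  {"fingers": -1, "dx": -0.79, "dy": 0.2, "dz": 0.14, "rx": 0, "ry": 0, "rz": 0.31},
  {"fingers": -1, "dx": -0.77, "dy": 0.24, "dz": 0.14, "rx": 0, "ry": 0, "rz": 0.31},
  {"fingers": -1, "dx": -0.76, "dy": 0.29, "dz": 0.13, "rx": 0, "ry": 0, "rz": 0.31},
  {"fingers": -1, "dx": -0.74, "dy": 0.33, "dz": 0.14, "rx": 0, "ry": 0, "rz": 0.31},
  {"fingers": -1, "dx": -0.72, "dy": 0.36, "dz": 0.13, "rx": 0, "ry": 0, "rz": 0.31},
  {"fingers": -1, "dx": -0.7, "dy": 0.41, "dz": 0.14, "rx": 0, "ry": 0, "rz": 0.32},
  {"fingers": -1, "dx": -0.68, "dy": 0.44, "dz": 0.13, "rx": 0, "ry": 0, "rz": 0.31},
  {"fingers": -1, "dx": -0.66, "dy": 0.48, "dz": 0.14, "rx": 0, "ry": 0, "rz": 0.32},
])

```text
time_s: 4.6
tool_pos: [0.4832, -0.223, 0.1596]
tool_rot: [180.0, -0.0, 50.9]
force: [-0.1, -0.8, 0.3]
grip_width: 0.0868
```

```bash
python3 pl.py .4826 -.2231 .052 51 6; python3 - <<'E'
from ov import *
s=cam("scene");r=(250,180,100,125)
a=big(s,r,4);cv2.imwrite("pics/g1.png",a)
E
```

```text
-0.00 -0.00 +0.60 +0.00 -0.00 -0.00
-0.00 -0.00 +0.60 +0.00 -0.00 -0.00
-0.00 -0.00 +0.60 +0.00 -0.00 -0.00
-0.01 -0.00 +0.60 +0.00 -0.00 -0.00
-0.00 -0.01 +0.59 +0.00 -0.00 -0.00
-0.01 -0.00 +0.60 +0.00 -0.00 -0.01
6 [ 0.48260511 -0.22329382  0.05190163] [ 1.79990396e+02 -4.77869087e-03  5.10441411e+01] max 0.6
```

View pics/g1.png

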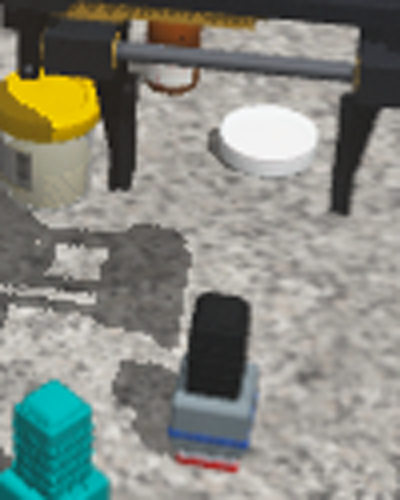

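The open fingertips straddle the stamp, at crop (120,185) and (342,210). I'll check those against the projection before descending.

```bash
python3 - <<'E'
from ov import *
s=cam("scene");o=sensors.get_obs();p=o["tool_pos"];y=np.radians(o["tool_rot"][2]);d=np.array([np.sin(y),-np.cos(y),0])
x=np.array([np.cos(y),np.sin(y),0])
r=(250,180,100,125);a=big(s,r,5)
for k in (-.0435,.0435):
  for h in (-.0095,.0095):
    q=proj(s,p+d*k+x*h)[0];print(q);cv2.circle(a,tuple(np.round((q-[250,180]+.5)*5-.5).astype(int).tolist()),2,(0,0,255),-1)
t=cam("top");r=(310,170,60,60);b=big(t,r,9)
for k in (-.0435,.0435):
  for h in (-.0095,.0095):
    q=proj(t,p+d*k+x*h)[0];cv2.circle(b,tuple(np.round((q-[310,170]+.5)*9-.5).astype(int).tolist()),2,(0,0,255),-1)
cv2.imwrite("pics/g2.png",a[:420]);cv2.imwrite("pics/g3.png",b)
E
```

```text
[281.90803455 226.95833861]
[283.47032773 220.75763862]
[331.82065558 232.43901303]
[332.2945633  225.99503313]
```

View pics/g2.png

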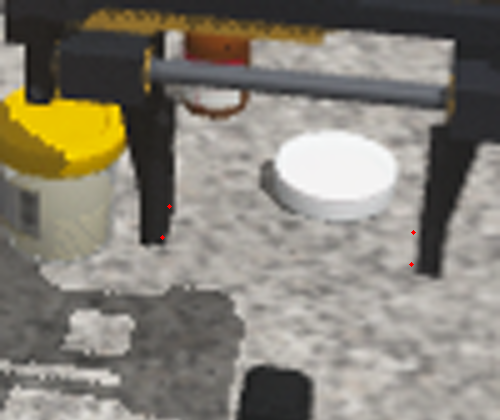

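Calibration holds to about 1 px. Descending.

Call:
carry_out([
  {"fingers": -1, "dx": 0, "dy": 0, "dz": 0.6, "rx": 0, "ry": 0, "rz": 0},
  {"fingers": -1, "dx": 0, "dy": 0, "dz": 0.6, "rx": 0, "ry": 0, "rz": 0},
  {"fingers": -1, "dx": 0, "dy": 0, "dz": 0.6, "rx": 0, "ry": 0, "rz": 0},
  {"fingers": -1, "dx": 0, "dy": 0, "dz": 0.6, "rx": 0, "ry": 0, "rz": 0},
  {"fingers": -1, "dx": 0, "dy": 0, "dz": 0.6, "rx": 0, "ry": 0, "rz": 0},
  {"fingers": -1, "dx": 0, "dy": 0, "dz": 0.55, "rx": 0, "ry": 0, "rz": 0},
])

```text
time_s: 5.5
tool_pos: [0.483, -0.2213, 0.052]
tool_rot: [-180.0, 0.0, 51.2]
force: [0.5, -0.4, 0.6]
grip_width: 0.0872
```

Call:
carry_out([
  {"fingers": 0, "dx": 0, "dy": 0, "dz": 0, "rx": 0, "ry": 0, "rz": 0},
  {"fingers": 0, "dx": 0, "dy": 0, "dz": 0, "rx": 0, "ry": 0, "rz": 0},
  {"fingers": 0.2, "dx": 0, "dy": 0, "dz": 0, "rx": 0, "ry": 0, "rz": 0},
  {"fingers": 0.3, "dx": 0, "dy": 0, "dz": 0, "rx": 0, "ry": 0, "rz": 0},
  {"fingers": 0.4, "dx": 0, "dy": 0, "dz": 0, "rx": 0, "ry": 0, "rz": 0},
  {"fingers": 0.5, "dx": 0, "dy": 0, "dz": 0, "rx": 0, "ry": 0, "rz": 0},
], force=8)

```text
time_s: 6.25
tool_pos: [0.4832, -0.2214, 0.0535]
tool_rot: [180.0, -0.0, 51.2]
force: [-0.1, -0.6, -0.6]
grip_width: 0.0349
```

Call:
carry_out([
  {"fingers": 1, "dx": 0, "dy": 0, "dz": 0, "rx": 0, "ry": 0, "rz": 0},
  {"fingers": 1, "dx": 0, "dy": 0, "dz": 0, "rx": 0, "ry": 0, "rz": 0},
], force=8)

```text
time_s: 6.5
tool_pos: [0.4833, -0.2215, 0.0534]
tool_rot: [180.0, -0.0, 51.1]
force: [0.7, -1.2, 0.5]
grip_width: 0.0264
```

Call:
carry_out([
  {"fingers": 1, "dx": 0, "dy": 0, "dz": 0, "rx": 0, "ry": 0, "rz": 0},
  {"fingers": 1, "dx": 0, "dy": 0, "dz": 0, "rx": 0, "ry": 0, "rz": 0},
], force=40)

```text
time_s: 6.75
tool_pos: [0.4832, -0.2215, 0.0534]
tool_rot: [180.0, -0.0, 51.1]
force: [0.8, -0.2, 0.0]
grip_width: 0.0259
```

```bash
python3 - <<'E'
from cell import sensors
for i in range(3):
    o=sensors.get_obs();print(o["time_s"],o["tool_pos"],o["tool_rot"],o["force"],o["grip_width"])
E
```

```text
6.75 [ 0.4832413  -0.22146996  0.05339254] [ 1.79987619e+02 -6.07590898e-03  5.11465574e+01] [ 0.75181522 -0.2179263   0.04249363] 0.02593144705053595
6.75 [ 0.4832413  -0.22146996  0.05339254] [ 1.79987619e+02 -6.07590898e-03  5.11465574e+01] [ 0.75181522 -0.2179263   0.04249363] 0.02593144705053595
6.75 [ 0.4832413  -0.22146996  0.05339254] [ 1.79987619e+02 -6.07590898e-03  5.11465574e+01] [ 0.75181522 -0.2179263   0.04249363] 0.02593144705053595
```

Gripped, width 25.9 mm. Lifting straight up.

Call:
carry_out([
  {"fingers": 1, "dx": 0, "dy": 0, "dz": -0.3, "rx": 0, "ry": 0, "rz": 0},
  {"fingers": 1, "dx": 0, "dy": 0, "dz": -0.6, "rx": 0, "ry": 0, "rz": 0},
  {"fingers": 1, "dx": 0, "dy": 0, "dz": -0.8, "rx": 0, "ry": 0, "rz": 0},
  {"fingers": 1, "dx": 0, "dy": 0, "dz": -0.8, "rx": 0, "ry": 0, "rz": 0},
  {"fingers": 1, "dx": 0, "dy": 0, "dz": -0.8, "rx": 0, "ry": 0, "rz": 0},
  {"fingers": 1, "dx": 0, "dy": 0, "dz": -0.5, "rx": 0, "ry": 0, "rz": 0},
])

```text
time_s: 7.5
tool_pos: [0.4837, -0.2218, 0.1696]
tool_rot: [179.9, -0.1, 51.1]
force: [0.2, 0.6, -1.8]
grip_width: 0.0259
```

```bash
python3 pl.py .50 -.0 .17 72 10 .4826 .1704 .165 90 8;  python3 - <<'E'
from ov import *
s=cam("scene");r=(250,140,100,125)
a=big(s,r,4);cv2.imwrite("pics/g4.png",a)
E
```

```text
+0.61 -0.42 -0.00 +0.00 -0.00 -0.21
+0.62 -0.40 -0.00 +0.00 -0.00 -0.21
+0.64 -0.38 -0.00 +0.00 -0.00 -0.21
+0.65 -0.35 -0.00 +0.00 -0.00 -0.21
+0.67 -0.33 -0.00 +0.00 -0.00 -0.21
+0.68 -0.30 -0.00 +0.00 -0.00 -0.21
+0.69 -0.28 -0.00 +0.00 -0.00 -0.21
+0.69 -0.25 -0.00 +0.00 -0.00 -0.21
+0.71 -0.23 -0.01 +0.01 -0.00 -0.20
+0.71 -0.20 -0.00 +0.00 -0.00 -0.21
+0.65 -0.29 +0.02 +0.00 -0.00 -0.22
+0.66 -0.26 +0.02 +0.00 -0.00 -0.23
+0.67 -0.24 +0.02 +0.00 -0.00 -0.22
+0.68 -0.21 +0.02 +0.00 -0.00 -0.23
+0.69 -0.18 +0.02 +0.00 -0.00 -0.22
+0.70 -0.15 +0.02 +0.00 -0.00 -0.23
+0.71 -0.13 +0.02 +0.00 -0.00 -0.22
+0.71 -0.10 +0.03 +0.01 -0.00 -0.23
18 [0.48260139 0.17052396 0.16486578] [-1.79951518e+02 -3.12613558e-02  9.00381920e+01] max 0.71
```

View pics/g4.png

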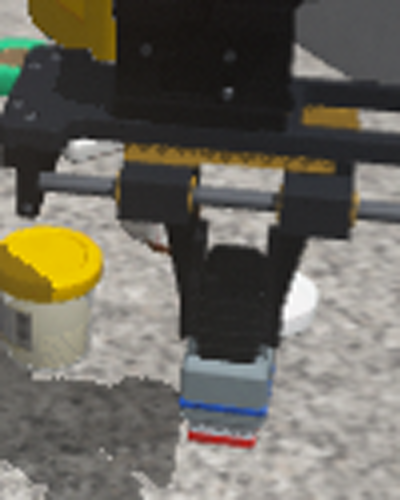

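The stamp hangs upright in the jaws, with the red foot at crop (222,437). Force in z is about -1.8 N, its weight. Moving to the red cup.

Call:
carry_out([
  {"fingers": 1, "dx": 0.61, "dy": -0.42, "dz": 0, "rx": 0, "ry": 0, "rz": -0.21},
  {"fingers": 1, "dx": 0.62, "dy": -0.4, "dz": 0, "rx": 0, "ry": 0, "rz": -0.21},
  {"fingers": 1, "dx": 0.64, "dy": -0.38, "dz": 0, "rx": 0, "ry": 0, "rz": -0.21},
  {"fingers": 1, "dx": 0.65, "dy": -0.35, "dz": 0, "rx": 0, "ry": 0, "rz": -0.21},
  {"fingers": 1, "dx": 0.67, "dy": -0.33, "dz": 0, "rx": 0, "ry": 0, "rz": -0.21},
  {"fingers": 1, "dx": 0.68, "dy": -0.3, "dz": 0, "rx": 0, "ry": 0, "rz": -0.21},
  {"fingers": 1, "dx": 0.69, "dy": -0.28, "dz": 0, "rx": 0, "ry": 0, "rz": -0.21},
  {"fingers": 1, "dx": 0.69, "dy": -0.25, "dz": 0, "rx": 0, "ry": 0, "rz": -0.21},
  {"fingers": 1, "dx": 0.71, "dy": -0.23, "dz": 0, "rx": 0, "ry": 0, "rz": -0.21},
  {"fingers": 1, "dx": 0.71, "dy": -0.2, "dz": 0, "rx": 0, "ry": 0, "rz": -0.21},
])

```text
time_s: 8.8
tool_pos: [0.4995, 0.0019, 0.1674]
tool_rot: [180.0, -0.0, 72.3]
force: [-0.3, 0.7, -2.3]
grip_width: 0.0258
```

Call:
carry_out([
  {"fingers": 1, "dx": 0.65, "dy": -0.29, "dz": 0.02, "rx": 0, "ry": 0, "rz": -0.22},
  {"fingers": 1, "dx": 0.66, "dy": -0.26, "dz": 0.02, "rx": 0, "ry": 0, "rz": -0.23},
  {"fingers": 1, "dx": 0.67, "dy": -0.24, "dz": 0.02, "rx": 0, "ry": 0, "rz": -0.22},
  {"fingers": 1, "dx": 0.68, "dy": -0.21, "dz": 0.02, "rx": 0, "ry": 0, "rz": -0.23},
  {"fingers": 1, "dx": 0.69, "dy": -0.18, "dz": 0.02, "rx": 0, "ry": 0, "rz": -0.22},
  {"fingers": 1, "dx": 0.7, "dy": -0.15, "dz": 0.02, "rx": 0, "ry": 0, "rz": -0.23},
  {"fingers": 1, "dx": 0.71, "dy": -0.13, "dz": 0.02, "rx": 0, "ry": 0, "rz": -0.22},
  {"fingers": 1, "dx": 0.71, "dy": -0.1, "dz": 0.02, "rx": 0, "ry": 0, "rz": -0.23},
  {"fingers": 1, "dx": 0, "dy": 0, "dz": 0, "rx": 0, "ry": 0, "rz": 0},
])

```text
time_s: 9.93
tool_pos: [0.4811, 0.1733, 0.1624]
tool_rot: [-180.0, -0.0, 90.4]
force: [-0.4, -0.7, -2.3]
grip_width: 0.0262
```

```bash
cat > m3.py <<'E'
import sys
from ov import *
n=sys.argv[1]; cx,cy,lx,ly=map(float,sys.argv[2:6]); zoff=.0534
o=sensors.get_obs();p=o["tool_pos"];yaw=o["tool_rot"][2];print(p,o["tool_rot"])
s=cam("scene");t=cam("top")
q0=proj(s,[p[0],p[1],p[2]-.04])[0]; w,h=66,74
r=(int(q0[0])-w//2,int(q0[1])-h//2+10,w,h)
a=big(s,r,8)
for P,col in ((box(.030,0,.014),(0,0,255)),(box(.038,.014,.044),(255,0,0)),(box(.026,.044,.066),(0,255,0))):
    wire(s,a,8,r,place(P,p[0],p[1],yaw,p[2]-zoff),col)
c=(proj(s,place(cyl(.033,.0699,.07)[::2],lx,ly,0))-r[:2]+.5)*8-.5
cv2.polylines(a,[np.round(c).astype(np.int32)],True,(255,0,255),1,cv2.LINE_AA)
cv2.imwrite(f"pics/{n}.png",a)
# red foot-edge / blue band segmentation, scene
i=crop(s,r); 
blue=((i[...,2]-i[...,0]>60)&(i[...,2]-i[...,1]>30)); print("blue px",blue.sum())
if blue.sum():
    ys,xs=np.nonzero(blue); print("blue centroid",xs.mean()+r[0],ys.mean()+r[1])
E
python3 m3.py g5 0 0 .4823 .1704
```

```text
[0.48112333 0.17333985 0.16239283] [-1.79982012e+02 -1.66354258e-02  9.03999184e+01]
blue px 20
blue centroid 221.7 156.75
```

View pics/g5.png

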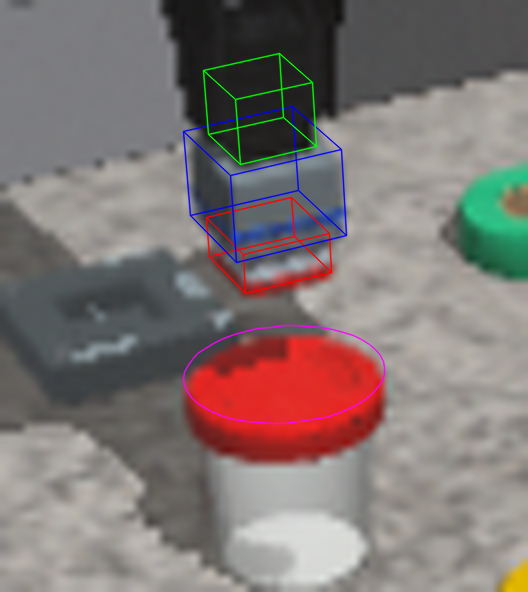

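```bash
cat > m4.py <<'E'
from ov import *
s=cam("scene");t=cam("top");
s["color"]=cv2.imread("pics/scene0.png")[:,:,::-1];t["color"]=cv2.imread("pics/top0.png")[:,:,::-1]
for name,rt,rs,ch,g in (("red",(195,187,40,40),(200,165,45,40),1,(.482,.170)),("yel",(250,178,38,38),(240,190,45,40),2,(.5135,.0049))):
    for nm,c,r in (("top",t,rt),("scene",s,rs)):
        i=crop(c,r); v=(i[...,0]-i[...,ch])/np.maximum(i[...,0],1)
        m=np.clip((v-.3)/.3,0,1)
        for th in (.012,.014,.016):
            p,f=fit([c],[m],[r],[cyl(.033,.07-th,.07)],g,yaw=False); print(name,nm,th,p.round(4),round(f,1),m.sum())
# stamp at rest, scene, all masks: non-granite saturation unreliable -> dark grip only, tighter
rs=(285,248,36,30);i=crop(s,rs).mean(-1);m=np.clip((95-i)/40,0,1);m[:, :8]=0
for w in (25,51,70):
    p,f=fit([s],[m],[rs],[box(.026,.044,.0875),box(.022,.088,.092)],[.4826,-.2231,w]);print("stamp",p.round(4),round(f,1))
E
python3 m4.py
```

```text
red top 0.012 [0.4823 0.1704] 15.0 353.85565165893956
red top 0.014 [0.4821 0.1704] 15.3 353.85565165893956
red top 0.016 [0.4822 0.1704] 15.8 353.85565165893956
red scene 0.012 [0.4803 0.1653] 24.7 322.1994405398465
red scene 0.014 [0.4813 0.1687] 38.9 322.1994405398465
red scene 0.016 [0.4826 0.1715] 53.1 322.1994405398465
yel top 0.012 [0.513  0.0054] 10.0 361.02047180018207
yel top 0.014 [0.5132 0.0054] 10.1 361.02047180018207
yel top 0.016 [0.5132 0.0053] 10.3 361.02047180018207
yel scene 0.012 [0.5114 0.0006] 25.3 443.6221733609443
yel scene 0.014 [0.5128 0.003 ] 41.7 443.6221733609443
yel scene 0.016 [0.5139 0.0056] 58.7 443.6221733609443
stamp [ 0.4789 -0.2285 51.2017] 20.3
stamp [ 0.479  -0.2282 51.4422] 20.1
stamp [ 0.479  -0.2283 50.8282] 20.1
```

```bash
python3 - <<'E'
from ov import *
t=cam("top");t["color"]=cv2.imread("pics/top0.png")[:,:,::-1]
r=(330,194,22,22);i=crop(t,r).mean(-1)
print(np.round(i[2:20]).astype(int))
m=np.clip((105-i)/35,0,1); m[:, :4]=0;m[:5,:5]=0
for hi in (105,95):
  m=np.clip((hi-i)/35,0,1); m[:, :4]=0
  for w in (30,51,70):
    p,f=fit([t],[m],[r],[box(.026,.044,.0875),box(.022,.088,.092)],[.4826,-.2231,w]);print(p.round(4),round(f,1),m.sum())
E
```

```text
[[136 146 142 125 138 149 141 124 122 132 129 134 134 137 142 139 136 138
  144 151 160 160]
 [133 135 138 131 136 143 139 133 116 120 124 141 138 143 135 125 130 129
  132 143 156 157]
 [139 126 133 109 125 131 128 108  92 114 128 127 139 144 131 122 134 135
  139 145 150 154]
 [ 98  86  99  89  95 114 105  90 104 120 109 102  99 115 128 137 153 150
  143 143 148 154]
 [ 91  87  94  89  83  84  83  90  89  85  70  63  64  73 108 139 146 145
  143 141 142 141]
 [ 95  98  99  94  87  77  80  83  78  65  56  57  60  66  74  97 123 142
  144 145 137 137]
 [ 96  92  92  93  82  79  82  78  62  54  58  60  65  67  68  71  93 133
  144 149 151 153]
 [100  95  91  84  82  84  81  67  58  59  62  64  66  65  70  67  71 103
  144 161 160 161]
 [106  98  86  84  88  89  70  60  60  56  60  65  70  67  65  64  66  76
  114 152 162 160]
 [ 96  86  80  87  89  75  61  58  63  64  65  64  66  64  70  67  68  73
  117 145 157 160]
 [101  89  77  89  94  78  61  57  62  58  66  64  66  68  66  68  66  91
  122 141 151 155]
 [103  87  76  82  89  91  77  68  61  58  60  62  66  66  65  66  84 130
  1
[... 171 characters left out ...]
117 141 149
  167 167 153 138]
 [107 100 103 105  98  84  79  91  93  91  80  69  68  85 113 142 144 152
  174 175 163 148]
 [103 104 103 108 104  99  89  81  89 122 129 114 111 120 141 138 138 149
  169 172 160 151]
 [ 99 102 103 105 107 107 109  96  89 104 125 135 130 143 142 129 124 148
  162 161 151 146]
 [105 104 108 112 106 114 147 147 119  98 108 138 147 145 136 126 136 153
  160 165 163 150]]
[ 0.483  -0.2206 47.999 ] 26.7 118.17142857142858
[ 0.4827 -0.2207 45.813 ] 26.5 118.17142857142858
[ 0.4832 -0.221  47.6276] 26.6 118.17142857142858
[ 0.483  -0.2203 38.1559] 30.6 90.29523809523809
[ 0.4831 -0.2197 45.0867] 31.1 90.29523809523809
[ 0.4829 -0.2204 46.1539] 31.1 90.29523809523809
```

The top view puts the stamp at the TCP within about 1 mm. The scene view carries about 1 px of bias. I'll lower to just above the lid and judge stamp against lid directly in one picture.

```bash
python3 pl.py .4820 .1703 .131 90 4
```

```text
+0.00 +0.00 +0.26 +0.00 +0.00 +0.00
+0.01 +0.00 +0.26 +0.00 +0.00 +0.00
+0.00 +0.00 +0.27 +0.00 +0.00 +0.00
+0.01 +0.00 +0.26 +0.00 +0.00 +0.01
4 [0.48193091 0.1704124  0.13109895] [1.79992353e+02 1.59382632e-02 8.99534271e+01] max 0.27
```

Call:
carry_out([
  {"fingers": 1, "dx": 0, "dy": 0, "dz": 0.26, "rx": 0, "ry": 0, "rz": 0},
  {"fingers": 1, "dx": 0, "dy": 0, "dz": 0.26, "rx": 0, "ry": 0, "rz": 0},
  {"fingers": 1, "dx": 0, "dy": 0, "dz": 0.26, "rx": 0, "ry": 0, "rz": 0},
  {"fingers": 1, "dx": 0, "dy": 0, "dz": 0.26, "rx": 0, "ry": 0, "rz": 0},
  {"fingers": 1, "dx": 0, "dy": 0, "dz": 0, "rx": 0, "ry": 0, "rz": 0},
  {"fingers": 1, "dx": 0, "dy": 0, "dz": 0, "rx": 0, "ry": 0, "rz": 0},
])

```text
time_s: 10.92
tool_pos: [0.4818, 0.1709, 0.1315]
tool_rot: [180.0, -0.0, 90.1]
force: [0.5, -0.1, -2.3]
grip_width: 0.0257
```

```bash
python3 m3.py g6 0 0 .4808 .1670
```

```text
[0.48184618 0.17091077 0.13152044] [ 1.79979928e+02 -8.07474601e-03  9.01482374e+01]
blue px 19
blue centroid 222.42105263157896 168.0
```

View pics/g6.png

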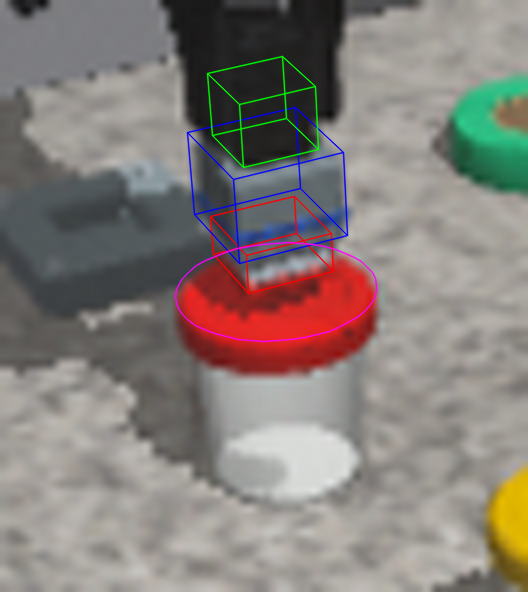

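The scene and top views agree that the foot is over the lid's middle within about 2 mm. I'll shift y by -2 mm as a compromise and descend slowly, watching the force.

Call:
carry_out([
  {"fingers": 1, "dx": -0.06, "dy": 0, "dz": 0, "rx": 0, "ry": 0, "rz": 0},
  {"fingers": 1, "dx": 0, "dy": 0, "dz": 0.1, "rx": 0, "ry": 0, "rz": 0},
  {"fingers": 1, "dx": 0, "dy": 0, "dz": 0.06, "rx": 0, "ry": 0, "rz": 0},
  {"fingers": 1, "dx": 0, "dy": 0, "dz": 0.06, "rx": 0, "ry": 0, "rz": 0},
  {"fingers": 1, "dx": 0, "dy": 0, "dz": 0.06, "rx": 0, "ry": 0, "rz": 0},
  {"fingers": 1, "dx": 0, "dy": 0, "dz": 0, "rx": 0, "ry": 0, "rz": 0},
])

```text
time_s: 11.78
tool_pos: [0.4817, 0.1691, 0.123]
tool_rot: [180.0, -0.0, 90.2]
force: [-0.2, 0.5, -2.0]
grip_width: 0.0258
```

Call:
carry_out([
  {"fingers": 1, "dx": 0, "dy": 0, "dz": 0.06, "rx": 0, "ry": 0, "rz": 0},
  {"fingers": 1, "dx": 0, "dy": 0, "dz": 0.06, "rx": 0, "ry": 0, "rz": 0},
])

```text
time_s: 12.02
tool_pos: [0.4819, 0.1691, 0.12]
tool_rot: [180.0, -0.0, 90.1]
force: [-0.8, -1.4, 5.5]
grip_width: 0.0259
```

Call:
carry_out([
  {"fingers": 1, "dx": 0, "dy": 0, "dz": 0.05, "rx": 0, "ry": 0, "rz": 0},
  {"fingers": 1, "dx": 0, "dy": 0, "dz": 0.05, "rx": 0, "ry": 0, "rz": 0},
  {"fingers": 1, "dx": 0, "dy": 0, "dz": 0.04, "rx": 0, "ry": 0, "rz": 0},
])

```text
time_s: 12.4
tool_pos: [0.482, 0.1691, 0.116]
tool_rot: [180.0, -0.0, 90.1]
force: [-2.1, -1.6, 7.9]
grip_width: 0.0257
```

Call:
carry_out([
  {"fingers": 1, "dx": 0, "dy": 0, "dz": 0.04, "rx": 0, "ry": 0, "rz": 0},
  {"fingers": 1, "dx": 0, "dy": 0, "dz": 0, "rx": 0, "ry": 0, "rz": 0},
])

```text
time_s: 12.65
tool_pos: [0.482, 0.1691, 0.115]
tool_rot: [180.0, -0.0, 90.1]
force: [-2.9, -1.4, 8.4]
grip_width: 0.0257
```

Call:
carry_out([
  {"fingers": 1, "dx": 0, "dy": 0, "dz": 0.02, "rx": 0, "ry": 0, "rz": 0},
  {"fingers": 1, "dx": 0, "dy": 0, "dz": 0, "rx": 0, "ry": 0, "rz": 0},
  {"fingers": 1, "dx": 0, "dy": 0, "dz": 0, "rx": 0, "ry": 0, "rz": 0},
  {"fingers": 1, "dx": 0, "dy": 0, "dz": 0, "rx": 0, "ry": 0, "rz": 0},
])

```text
time_s: 13.15
tool_pos: [0.482, 0.1691, 0.1145]
tool_rot: [180.0, -0.0, 90.1]
force: [-3.5, -1.5, 8.6]
grip_width: 0.0256
```

```bash
python3 m3.py g7 0 0 .4808 .1670
```

```text
[0.48202668 0.16913369 0.11451035] [ 1.79961091e+02 -3.59714916e-02  9.01428929e+01]
blue px 17
blue centroid 222.52941176470588 174.05882352941177
```

View pics/g7.png

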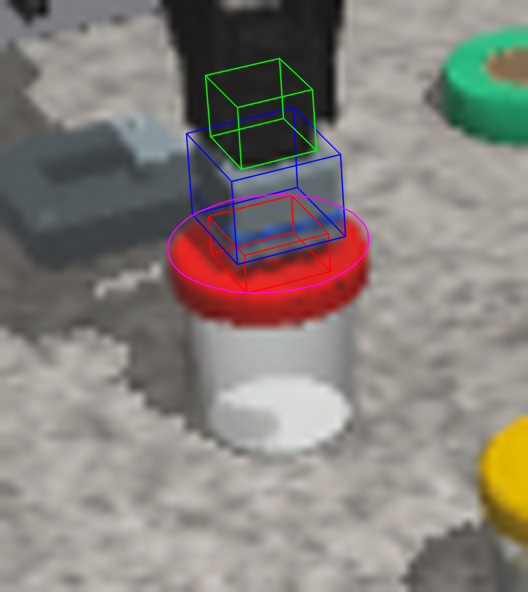

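The pressed stamp sits centred on the lid. The sleeve base is about 5 mm above the lid, i.e. about 8.8 mm of travel, and net force is about 10.9 N. Lifting straight up.

Call:
carry_out([
  {"fingers": 1, "dx": 0, "dy": 0, "dz": -0.1, "rx": 0, "ry": 0, "rz": 0},
  {"fingers": 1, "dx": 0, "dy": 0, "dz": -0.1, "rx": 0, "ry": 0, "rz": 0},
  {"fingers": 1, "dx": 0, "dy": 0, "dz": -0.1, "rx": 0, "ry": 0, "rz": 0},
  {"fingers": 1, "dx": 0, "dy": 0, "dz": -0.15, "rx": 0, "ry": 0, "rz": 0},
  {"fingers": 1, "dx": 0, "dy": 0, "dz": -0.3, "rx": 0, "ry": 0, "rz": 0},
  {"fingers": 1, "dx": 0, "dy": 0, "dz": -0.5, "rx": 0, "ry": 0, "rz": 0},
  {"fingers": 1, "dx": 0, "dy": 0, "dz": -0.3, "rx": 0, "ry": 0, "rz": 0},
])

```text
time_s: 14.12
tool_pos: [0.4823, 0.1693, 0.1613]
tool_rot: [179.9, -0.0, 90.1]
force: [0.3, -0.5, -2.1]
grip_width: 0.0257
```

```bash
python3 m3.py g8 0 0 .4808 .1670; python3 pl.py .5130 .0035 .150 90 8 
```

```text
[0.48226856 0.16926183 0.16128706] [ 1.79910244e+02 -4.64587022e-02  9.01465734e+01]
blue px 19
blue centroid 222.73684210526315 157.6315789473684
-0.69 +0.12 +0.05 +0.00 -0.00 +0.00
-0.69 +0.13 +0.05 +0.00 -0.00 +0.00
-0.69 +0.12 +0.05 +0.00 -0.00 +0.00
-0.69 +0.13 +0.05 +0.00 -0.00 +0.00
-0.69 +0.12 +0.04 +0.00 -0.00 +0.00
-0.70 +0.13 +0.05 +0.01 -0.00 +0.00
-0.69 +0.12 +0.04 +0.00 -0.00 +0.01
-0.70 +0.13 +0.05 +0.01 -0.01 +0.00
8 [0.51309632 0.00335853 0.1499507 ] [-1.79953816e+02  1.37533554e-02  9.00484667e+01] max 0.7
```

View pics/g8.png

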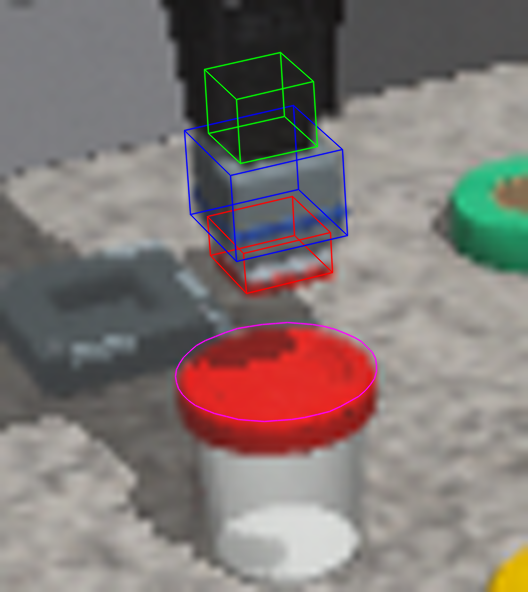

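The cup stands where it was (the ellipse still matches) and the stamp hasn't slipped. On to the yellow cup.

Call:
carry_out([
  {"fingers": 1, "dx": -0.35, "dy": 0.06, "dz": 0, "rx": 0, "ry": 0, "rz": 0},
  {"fingers": 1, "dx": -0.68, "dy": 0.12, "dz": 0, "rx": 0, "ry": 0, "rz": 0},
  {"fingers": 1, "dx": -0.7, "dy": 0.13, "dz": 0, "rx": 0, "ry": 0, "rz": 0},
  {"fingers": 1, "dx": -0.7, "dy": 0.13, "dz": 0, "rx": 0, "ry": 0, "rz": 0},
  {"fingers": 1, "dx": -0.7, "dy": 0.13, "dz": 0, "rx": 0, "ry": 0, "rz": 0},
  {"fingers": 1, "dx": -0.7, "dy": 0.13, "dz": 0, "rx": 0, "ry": 0, "rz": 0},
  {"fingers": 1, "dx": -0.7, "dy": 0.13, "dz": 0, "rx": 0, "ry": 0, "rz": 0},
  {"fingers": 1, "dx": -0.68, "dy": 0.12, "dz": 0.1, "rx": 0, "ry": 0, "rz": 0},
  {"fingers": 1, "dx": -0.3, "dy": 0.06, "dz": 0.2, "rx": 0, "ry": 0, "rz": 0},
  {"fingers": 1, "dx": 0, "dy": 0, "dz": 0.2, "rx": 0, "ry": 0, "rz": 0},
  {"fingers": 1, "dx": 0, "dy": 0, "dz": 0, "rx": 0, "ry": 0, "rz": 0},
])

```text
time_s: 15.6
tool_pos: [0.5116, 0.0047, 0.1439]
tool_rot: [-179.9, -0.0, 90.2]
force: [0.2, 0.4, -2.4]
grip_width: 0.0257
```

```bash
python3 pl.py .5128 .0040 .131 90 2; python3 - <<'E'
from ov import *
s=cam("scene");r=(190,150,60,60)
cv2.imwrite("pics/g9.png",big(s,r,8))
E
```

```text
-0.01 +0.02 +0.22 -0.01 -0.00 +0.01
-0.01 +0.02 +0.21 -0.00 -0.00 +0.01
2 [0.51281616 0.00414922 0.13101207] [-1.79994918e+02 -9.48476933e-03  9.00134181e+01] max 0.22
```

View pics/g9.png

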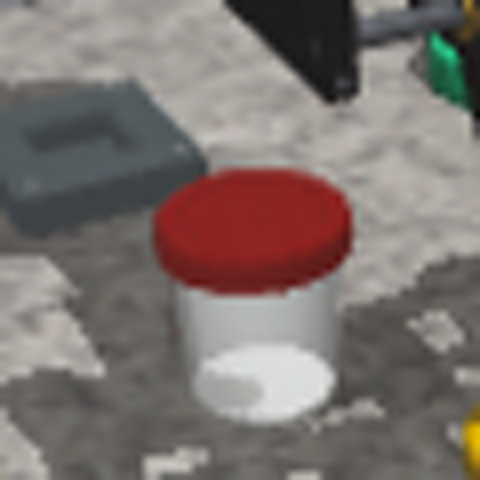

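No mark shows, as the lid is in the arm's shadow. I'm relying on the travel and force for that one. Lowering over the yellow lid.

Call:
carry_out([
  {"fingers": 1, "dx": -0.01, "dy": 0.02, "dz": 0.2, "rx": 0, "ry": 0, "rz": 0.01},
  {"fingers": 1, "dx": -0.01, "dy": 0.02, "dz": 0.22, "rx": 0, "ry": 0, "rz": 0.01},
  {"fingers": 1, "dx": 0, "dy": 0, "dz": 0, "rx": 0, "ry": 0, "rz": 0},
  {"fingers": 1, "dx": 0, "dy": 0, "dz": 0, "rx": 0, "ry": 0, "rz": 0},
])

```text
time_s: 16.15
tool_pos: [0.5136, 0.0032, 0.1323]
tool_rot: [180.0, 0.0, 90.0]
force: [-0.0, -0.4, -2.6]
grip_width: 0.026
```

```bash
python3 m3.py g10 0 0 .5118 .0019
```

```text
[0.51363461 0.0032474  0.1322571 ] [1.79997863e+02 1.54794660e-03 8.99520282e+01]
blue px 17
blue centroid 265.47058823529414 195.0
```

View pics/g10.png

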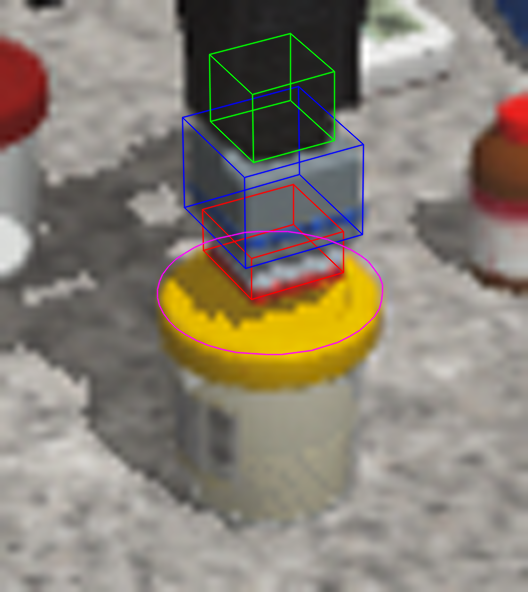

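The foot projects about 0.7 px right of the lid centre. I'll nudge x by -1.2 mm and y by +0.6 mm, then press.

Call:
carry_out([
  {"fingers": 1, "dx": 0.02, "dy": -0.04, "dz": 0, "rx": 0, "ry": 0, "rz": 0},
  {"fingers": 1, "dx": 0, "dy": 0, "dz": 0.1, "rx": 0, "ry": 0, "rz": 0},
  {"fingers": 1, "dx": 0, "dy": 0, "dz": 0.08, "rx": 0, "ry": 0, "rz": 0},
  {"fingers": 1, "dx": 0, "dy": 0, "dz": 0.06, "rx": 0, "ry": 0, "rz": 0},
  {"fingers": 1, "dx": 0, "dy": 0, "dz": 0.06, "rx": 0, "ry": 0, "rz": 0},
  {"fingers": 1, "dx": 0, "dy": 0, "dz": 0, "rx": 0, "ry": 0, "rz": 0},
])

```text
time_s: 17.0
tool_pos: [0.5124, 0.0038, 0.1231]
tool_rot: [-180.0, 0.0, 89.9]
force: [0.3, 0.5, -2.4]
grip_width: 0.0258
```

Call:
carry_out([
  {"fingers": 1, "dx": 0, "dy": 0, "dz": 0.06, "rx": 0, "ry": 0, "rz": 0},
  {"fingers": 1, "dx": 0, "dy": 0, "dz": 0.06, "rx": 0, "ry": 0, "rz": 0},
  {"fingers": 1, "dx": 0, "dy": 0, "dz": 0.05, "rx": 0, "ry": 0, "rz": 0},
  {"fingers": 1, "dx": 0, "dy": 0, "dz": 0.05, "rx": 0, "ry": 0, "rz": 0},
  {"fingers": 1, "dx": 0, "dy": 0, "dz": 0.04, "rx": 0, "ry": 0, "rz": 0},
])

```text
time_s: 17.62
tool_pos: [0.5127, 0.0037, 0.1162]
tool_rot: [180.0, -0.0, 89.9]
force: [-2.4, -1.1, 7.9]
grip_width: 0.0259
```

Same as for the red lid at this point. Pressing the last part and holding.

Call:
carry_out([
  {"fingers": 1, "dx": 0, "dy": 0, "dz": 0.04, "rx": 0, "ry": 0, "rz": 0},
  {"fingers": 1, "dx": 0, "dy": 0, "dz": 0.02, "rx": 0, "ry": 0, "rz": 0},
  {"fingers": 1, "dx": 0, "dy": 0, "dz": 0, "rx": 0, "ry": 0, "rz": 0},
  {"fingers": 1, "dx": 0, "dy": 0, "dz": 0, "rx": 0, "ry": 0, "rz": 0},
  {"fingers": 1, "dx": 0, "dy": 0, "dz": 0, "rx": 0, "ry": 0, "rz": 0},
  {"fingers": 1, "dx": 0, "dy": 0, "dz": 0, "rx": 0, "ry": 0, "rz": 0},
])

```text
time_s: 18.38
tool_pos: [0.5128, 0.0038, 0.1147]
tool_rot: [180.0, -0.0, 89.9]
force: [-3.0, 1.0, 8.1]
grip_width: 0.0258
```

```bash
python3 m3.py g11 0 0 .5118 .0019
```

```text
[0.51277856 0.0037569  0.11474599] [ 1.79955933e+02 -2.34666976e-02  8.99430825e+01]
blue px 20
blue centroid 265.0 201.5
```

View pics/g11.png

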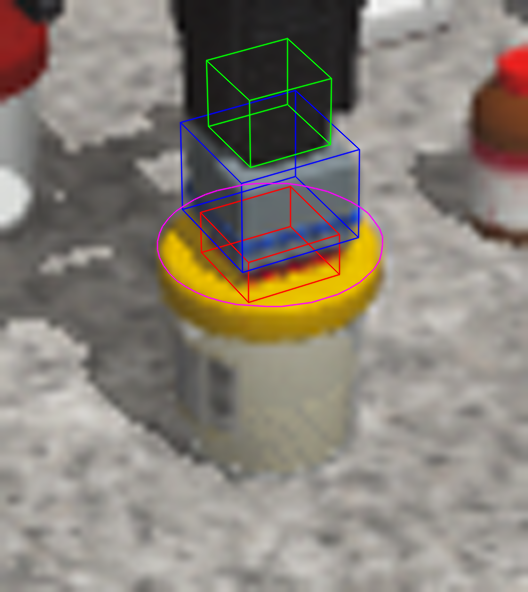

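The foot is pushed well in, with only a red sliver visible and net force about 10.6 N, and the stamp is centred on the lid. Lifting straight up.

Call:
carry_out([
  {"fingers": 1, "dx": 0, "dy": 0, "dz": -0.1, "rx": 0, "ry": 0, "rz": 0},
  {"fingers": 1, "dx": 0, "dy": 0, "dz": -0.1, "rx": 0, "ry": 0, "rz": 0},
  {"fingers": 1, "dx": 0, "dy": 0, "dz": -0.1, "rx": 0, "ry": 0, "rz": 0},
  {"fingers": 1, "dx": 0, "dy": 0, "dz": -0.15, "rx": 0, "ry": 0, "rz": 0},
  {"fingers": 1, "dx": 0, "dy": 0, "dz": -0.3, "rx": 0, "ry": 0, "rz": 0},
  {"fingers": 1, "dx": 0, "dy": 0, "dz": -0.6, "rx": 0, "ry": 0, "rz": 0},
  {"fingers": 1, "dx": 0, "dy": 0, "dz": -0.4, "rx": 0, "ry": 0, "rz": 0},
])

```text
time_s: 19.35
tool_pos: [0.5131, 0.0038, 0.1679]
tool_rot: [179.9, -0.0, 89.9]
force: [0.0, -0.2, -3.0]
grip_width: 0.0258
```

```bash
python3 pl.py .51 .17 .166 90 7 .4826 .344 .15 90 8 
```

```text
+0.79 -0.02 +0.01 +0.00 -0.00 -0.00
+0.79 -0.01 +0.01 +0.00 -0.00 -0.00
+0.79 -0.02 +0.01 +0.00 -0.00 -0.00
+0.79 -0.01 +0.01 +0.00 -0.00 -0.00
+0.79 -0.02 +0.01 +0.00 -0.00 -0.00
+0.79 -0.01 +0.01 +0.01 -0.00 -0.00
+0.80 -0.02 +0.00 +0.00 -0.00 -0.01
+0.72 -0.11 +0.07 +0.00 -0.00 +0.00
+0.73 -0.11 +0.07 +0.00 -0.00 +0.00
+0.72 -0.11 +0.07 +0.00 -0.00 +0.00
+0.73 -0.12 +0.07 +0.00 -0.00 +0.00
+0.72 -0.11 +0.06 +0.00 -0.00 +0.00
+0.73 -0.12 +0.07 +0.00 -0.00 +0.00
+0.72 -0.11 +0.06 +0.00 -0.00 +0.00
+0.73 -0.12 +0.07 +0.00 -0.00 +0.00
15 [0.48249244 0.3440348  0.14998999] [ 1.79994396e+02 -2.37902933e-02  9.00454528e+01] max 0.8
```

Call:
carry_out([
  {"fingers": 1, "dx": 0.5, "dy": -0.02, "dz": 0, "rx": 0, "ry": 0, "rz": 0},
  {"fingers": 1, "dx": 0.8, "dy": -0.02, "dz": 0, "rx": 0, "ry": 0, "rz": 0},
  {"fingers": 1, "dx": 0.8, "dy": -0.02, "dz": 0, "rx": 0, "ry": 0, "rz": 0},
  {"fingers": 1, "dx": 0.8, "dy": -0.02, "dz": 0, "rx": 0, "ry": 0, "rz": 0},
  {"fingers": 1, "dx": 0.8, "dy": -0.02, "dz": 0, "rx": 0, "ry": 0, "rz": 0},
  {"fingers": 1, "dx": 0.8, "dy": -0.02, "dz": 0, "rx": 0, "ry": 0, "rz": 0},
  {"fingers": 1, "dx": 0.8, "dy": -0.02, "dz": 0, "rx": 0, "ry": 0, "rz": 0},
])

```text
time_s: 20.23
tool_pos: [0.5075, 0.165, 0.1657]
tool_rot: [-179.9, -0.0, 90.0]
force: [1.0, 0.1, -1.7]
grip_width: 0.0258
```

Call:
carry_out([
  {"fingers": 1, "dx": 0.75, "dy": -0.11, "dz": 0, "rx": 0, "ry": 0, "rz": 0},
  {"fingers": 1, "dx": 0.75, "dy": -0.11, "dz": 0, "rx": 0, "ry": 0, "rz": 0},
  {"fingers": 1, "dx": 0.75, "dy": -0.11, "dz": 0.05, "rx": 0, "ry": 0, "rz": 0},
  {"fingers": 1, "dx": 0.75, "dy": -0.11, "dz": 0.1, "rx": 0, "ry": 0, "rz": 0},
  {"fingers": 1, "dx": 0.75, "dy": -0.11, "dz": 0.1, "rx": 0, "ry": 0, "rz": 0},
  {"fingers": 1, "dx": 0.75, "dy": -0.11, "dz": 0.1, "rx": 0, "ry": 0, "rz": 0},
  {"fingers": 1, "dx": 0.75, "dy": -0.11, "dz": 0.2, "rx": 0, "ry": 0, "rz": 0},
  {"fingers": 1, "dx": 0.75, "dy": -0.11, "dz": 0.3, "rx": 0, "ry": 0, "rz": 0},
  {"fingers": 1, "dx": 0, "dy": 0, "dz": 0.4, "rx": 0, "ry": 0, "rz": 0},
  {"fingers": 1, "dx": 0, "dy": 0, "dz": 0, "rx": 0, "ry": 0, "rz": 0},
  {"fingers": 1, "dx": 0, "dy": 0, "dz": 0, "rx": 0, "ry": 0, "rz": 0},
])

```text
time_s: 21.6
tool_pos: [0.4828, 0.3415, 0.1287]
tool_rot: [180.0, 0.0, 89.8]
force: [0.8, -0.4, -2.1]
grip_width: 0.0261
```

```bash
cat > m5.py <<'E'
import sys
from ov import *
n=sys.argv[1]; dx,dy,dyaw=map(float,sys.argv[2:5]); zoff=.0534
o=sensors.get_obs();p=o["tool_pos"];yaw=o["tool_rot"][2];print(p,o["tool_rot"],o["force"])
s=cam("scene")
r=(172,115,60,70);k=8
a=big(s,r,k);b=a.copy()
for P,col in ((box(.030,0,.014),(0,0,255)),(box(.038,.014,.044),(255,0,0))):
    wire(s,a,k,r,place(P,p[0],p[1],yaw,p[2]-zoff),col)
for P,col in ((box(.074,0,.016),(0,255,255)),(box(.034,.004,.016),(0,255,0))):
    wire(s,a,k,r,place(P,dx,dy,dyaw),col)
cv2.imwrite(f"pics/{n}.png",a);cv2.imwrite(f"pics/{n}b.png",b)
E
python3 m5.py g12 .4810 .3410 0
```

```text
[0.48279688 0.34146692 0.1287104 ] [1.79982890e+02 3.57355053e-02 8.98322548e+01] [ 0.75223348 -0.44696971 -2.12305645]
```

View pics/g12.png

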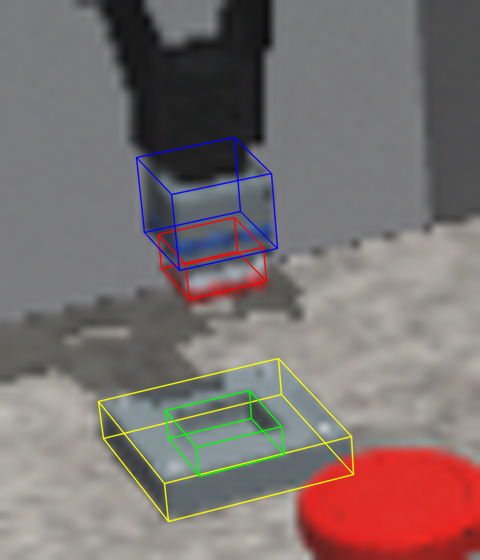

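View pics/g12b.png

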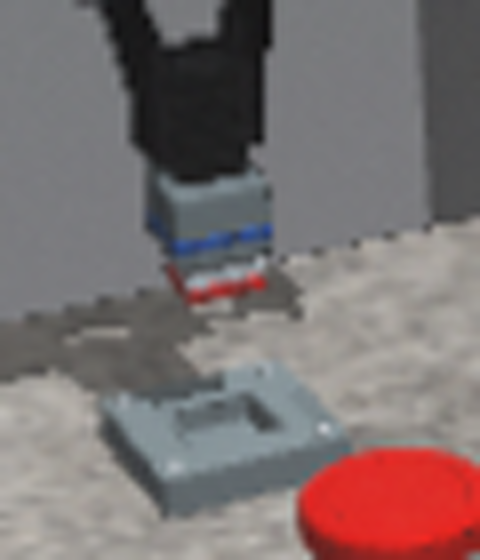

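Dock wire and picture agree within about 0.5 px. I'll target (0.4822, 0.3435), lower to about 5 mm above the dock, and compare again.

Call:
carry_out([
  {"fingers": 1, "dx": 0.07, "dy": -0.02, "dz": 0.4, "rx": 0, "ry": 0, "rz": 0},
  {"fingers": 1, "dx": 0, "dy": 0, "dz": 0.5, "rx": 0, "ry": 0, "rz": 0},
  {"fingers": 1, "dx": 0, "dy": 0, "dz": 0.5, "rx": 0, "ry": 0, "rz": 0},
  {"fingers": 1, "dx": 0, "dy": 0, "dz": 0.35, "rx": 0, "ry": 0, "rz": 0},
  {"fingers": 1, "dx": 0, "dy": 0, "dz": 0, "rx": 0, "ry": 0, "rz": 0},
  {"fingers": 1, "dx": 0, "dy": 0, "dz": 0, "rx": 0, "ry": 0, "rz": 0},
])

```text
time_s: 22.4
tool_pos: [0.4818, 0.3452, 0.0765]
tool_rot: [180.0, -0.0, 89.9]
force: [0.9, -0.1, -1.1]
grip_width: 0.0259
```

```bash
python3 m5.py g13 .4810 .3410 0
```

```text
[0.48183853 0.34515775 0.07649409] [ 1.79967357e+02 -2.61976491e-02  8.99439748e+01] [ 0.94877839 -0.08524614 -1.13208717]
```

View pics/g13.png

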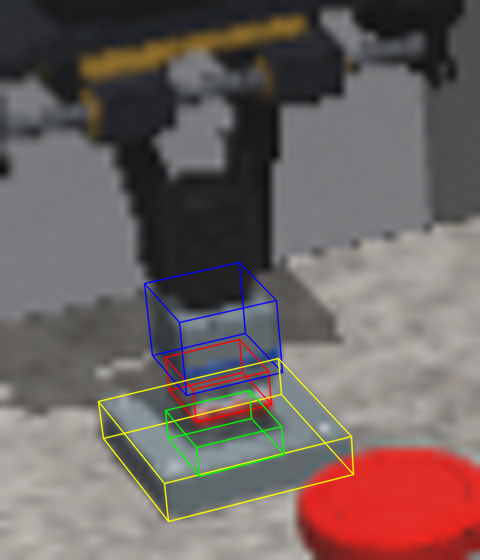

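View pics/g13b.png

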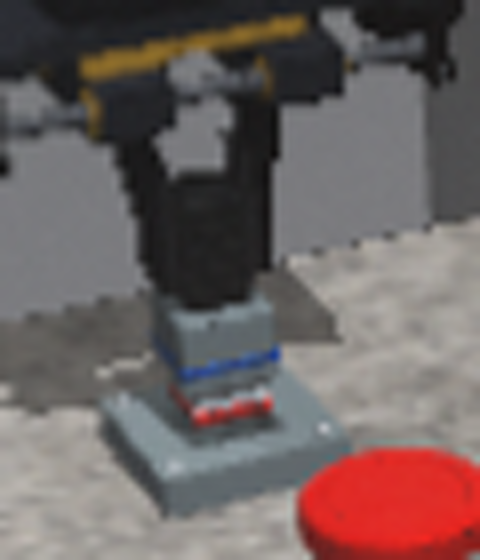

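In the picture the foot is about 2 mm too far in +y relative to the recess. I'll correct y by -1.8 mm and descend gently.

Call:
carry_out([
  {"fingers": 1, "dx": -0.06, "dy": 0, "dz": 0, "rx": 0, "ry": 0, "rz": 0},
  {"fingers": 1, "dx": 0, "dy": 0, "dz": 0.1, "rx": 0, "ry": 0, "rz": 0},
  {"fingers": 1, "dx": 0, "dy": 0, "dz": 0.1, "rx": 0, "ry": 0, "rz": 0},
  {"fingers": 1, "dx": 0, "dy": 0, "dz": 0.06, "rx": 0, "ry": 0, "rz": 0},
  {"fingers": 1, "dx": 0, "dy": 0, "dz": 0.05, "rx": 0, "ry": 0, "rz": 0},
  {"fingers": 1, "dx": 0, "dy": 0, "dz": 0, "rx": 0, "ry": 0, "rz": 0},
])

```text
time_s: 23.2
tool_pos: [0.4815, 0.3434, 0.0674]
tool_rot: [180.0, -0.0, 90.0]
force: [-1.7, -1.0, 3.6]
grip_width: 0.0258
```

The foot rests on the rim with about 2 mm of spring travel, and the lateral force points to -x. Backing off a little and looking.

Call:
carry_out([
  {"fingers": 1, "dx": 0, "dy": 0, "dz": -0.07, "rx": 0, "ry": 0, "rz": 0},
  {"fingers": 1, "dx": 0, "dy": 0, "dz": 0, "rx": 0, "ry": 0, "rz": 0},
])

```text
time_s: 23.45
tool_pos: [0.4817, 0.3434, 0.0692]
tool_rot: [180.0, -0.0, 90.0]
force: [-0.6, 0.4, 2.3]
grip_width: 0.0261
```

```bash
python3 m5.py g14 .4808 .3405 0; python3 -c "
from cell import sensors;print(sensors.get_obs()['wrist_torque'])"
python3 - <<'E'
import cv2;a=cv2.imread('pics/g14b.png')[220:520,80:400];b=cv2.imread('pics/g14.png')[220:520,80:400]
import numpy as np
cv2.imwrite('pics/g14c.png',cv2.resize(np.hstack([a,b]),None,fx=1.2,fy=1.2))
E
```

```text
[0.48169015 0.34343149 0.06920322] [ 1.79966877e+02 -3.67761247e-02  8.99502943e+01] [-0.62122425  0.40667536  2.2644291 ]
[-0.16384046  0.28690411 -0.01964142]
```

View pics/g14c.png

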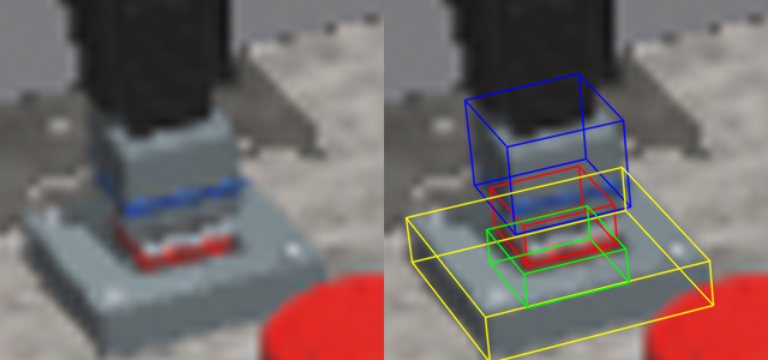

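The foot sits on the rim at light contact, about 4.5 N. The top view puts the recess at y = 0.3453 and x = 0.4826, so I'll creep that way at light contact and watch for the drop.

Call:
carry_out([
  {"fingers": 1, "dx": 0.03, "dy": 0.01, "dz": 0.01, "rx": 0, "ry": 0, "rz": 0},
  {"fingers": 1, "dx": 0.03, "dy": 0.01, "dz": 0.01, "rx": 0, "ry": 0, "rz": 0},
  {"fingers": 1, "dx": 0, "dy": 0, "dz": 0, "rx": 0, "ry": 0, "rz": 0},
])

```text
time_s: 23.88
tool_pos: [0.4818, 0.3441, 0.068]
tool_rot: [-179.9, 0.1, 89.9]
force: [-2.1, -2.6, 3.3]
grip_width: 0.0257
```

```bash
python3 -c "
from cell import sensors;print(sensors.get_obs()['wrist_torque'])"
```

```text
[-0.84704629  0.68301318 -0.09336265]
```

Call:
carry_out([
  {"fingers": 1, "dx": 0, "dy": 0, "dz": -0.12, "rx": 0, "ry": 0, "rz": 0},
  {"fingers": 1, "dx": 0, "dy": 0, "dz": 0, "rx": 0, "ry": 0, "rz": 0},
  {"fingers": 1, "dx": 0, "dy": 0, "dz": 0, "rx": 0, "ry": 0, "rz": 0},
])

```text
time_s: 24.25
tool_pos: [0.4821, 0.3453, 0.0717]
tool_rot: [180.0, -0.0, 90.0]
force: [0.3, 0.3, -1.9]
grip_width: 0.0257
```

```bash
python3 -c "
from cell import sensors;o=sensors.get_obs();print(o['wrist_torque'],o['tool_pos'],o['force'])"; python3 m5.py g15 .4826 .3453 0; python3 - <<'E'
import cv2;a=cv2.imread('pics/g15b.png')[220:520,80:400];b=cv2.imread('pics/g15.png')[220:520,80:400]
import numpy as np
cv2.imwrite('pics/g15c.png',cv2.resize(np.hstack([a,b]),None,fx=1.2,fy=1.2))
E
```

```text
[-0.09137495  0.08033151 -0.01631434] [0.48211644 0.34529463 0.07173756] [ 0.29080886  0.28298894 -1.90465506]
[0.48211644 0.34529463 0.07173756] [ 1.79983318e+02 -2.53377878e-02  8.99626919e+01] [ 0.29080886  0.28298894 -1.90465506]
```

View pics/g15c.png

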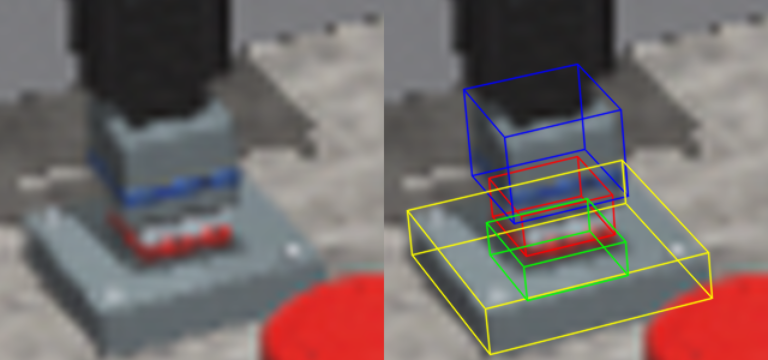

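With the foot just clear, stamp and dock are offset alike in the picture, about 0.8 px of camera bias, so the foot is centred within about 1 mm and square. Lowering here.

Call:
carry_out([
  {"fingers": 1, "dx": 0, "dy": -0.01, "dz": 0.06, "rx": 0, "ry": 0, "rz": 0},
  {"fingers": 1, "dx": 0, "dy": 0, "dz": 0.06, "rx": 0, "ry": 0, "rz": 0},
  {"fingers": 1, "dx": 0, "dy": 0, "dz": 0.03, "rx": 0, "ry": 0, "rz": 0},
  {"fingers": 1, "dx": 0, "dy": 0, "dz": 0, "rx": 0, "ry": 0, "rz": 0},
])

```text
time_s: 24.8
tool_pos: [0.4818, 0.3449, 0.0673]
tool_rot: [-180.0, 0.0, 89.9]
force: [0.5, 0.5, -2.1]
grip_width: 0.0257
```

```bash
python3 -c "
from cell import sensors;o=sensors.get_obs();print(o['wrist_torque'],o['tool_pos'],o['force'])"
```

```text
[-0.07211182  0.00269233  0.03653521] [0.48177613 0.34491669 0.06734624] [ 0.52690411  0.50747358 -2.1277504 ]
```

No contact now with the foot below the dock's top face, so it's entering the recess. Continuing gently.

Call:
carry_out([
  {"fingers": 1, "dx": 0, "dy": 0, "dz": 0.06, "rx": 0, "ry": 0, "rz": 0},
  {"fingers": 1, "dx": 0, "dy": 0, "dz": 0.06, "rx": 0, "ry": 0, "rz": 0},
  {"fingers": 1, "dx": 0, "dy": 0, "dz": 0.06, "rx": 0, "ry": 0, "rz": 0},
  {"fingers": 1, "dx": 0, "dy": 0, "dz": 0, "rx": 0, "ry": 0, "rz": 0},
])

```text
time_s: 25.3
tool_pos: [0.4817, 0.3449, 0.0619]
tool_rot: [-180.0, 0.0, 89.9]
force: [-1.3, -0.2, -2.4]
grip_width: 0.0258
```

Call:
carry_out([
  {"fingers": 1, "dx": 0, "dy": 0, "dz": 0.06, "rx": 0, "ry": 0, "rz": 0},
  {"fingers": 1, "dx": 0, "dy": 0, "dz": 0.05, "rx": 0, "ry": 0, "rz": 0},
  {"fingers": 1, "dx": 0, "dy": 0, "dz": 0.03, "rx": 0, "ry": 0, "rz": 0},
  {"fingers": 1, "dx": 0, "dy": 0, "dz": 0, "rx": 0, "ry": 0, "rz": 0},
])

```text
time_s: 25.8
tool_pos: [0.4818, 0.3449, 0.0578]
tool_rot: [-180.0, 0.0, 89.9]
force: [0.3, -0.8, -2.3]
grip_width: 0.0257
```

Call:
carry_out([
  {"fingers": 1, "dx": 0, "dy": 0, "dz": 0.03, "rx": 0, "ry": 0, "rz": 0},
  {"fingers": 1, "dx": 0, "dy": 0, "dz": 0, "rx": 0, "ry": 0, "rz": 0},
])

```text
time_s: 26.05
tool_pos: [0.482, 0.345, 0.0574]
tool_rot: [180.0, -0.0, 89.9]
force: [-0.7, -0.6, 1.8]
grip_width: 0.026
```

```bash
python3 m5.py g16 .4826 .3453 0; python3 - <<'E'
import cv2;a=cv2.imread('pics/g16b.png')[220:520,80:400];b=cv2.imread('pics/g16.png')[220:520,80:400]
import numpy as np
cv2.imwrite('pics/g16c.png',cv2.resize(np.hstack([a,b]),None,fx=1.2,fy=1.2))
E
```

```text
[0.48196484 0.34503163 0.05739523] [ 1.79984145e+02 -1.79796999e-02  8.99433424e+01] [-0.65372222 -0.55881977  1.83315387]
```

View pics/g16c.png

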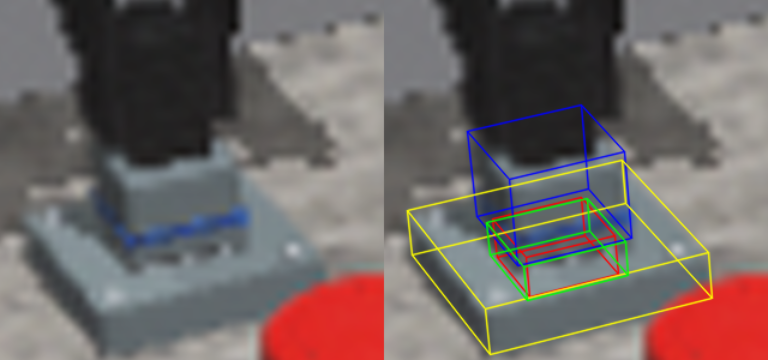

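Floor contact came at TCP z = 0.0574, exactly the expected height, and the foot has disappeared into the recess. Releasing.

Call:
carry_out([
  {"fingers": 0.3, "dx": 0, "dy": 0, "dz": 0, "rx": 0, "ry": 0, "rz": 0},
  {"fingers": 0.1, "dx": 0, "dy": 0, "dz": 0, "rx": 0, "ry": 0, "rz": 0},
  {"fingers": -0.3, "dx": 0, "dy": 0, "dz": 0, "rx": 0, "ry": 0, "rz": 0},
  {"fingers": -0.3, "dx": 0, "dy": 0, "dz": 0, "rx": 0, "ry": 0, "rz": 0},
  {"fingers": -0.3, "dx": 0, "dy": 0, "dz": 0, "rx": 0, "ry": 0, "rz": 0},
])

```text
time_s: 26.72
tool_pos: [0.4818, 0.345, 0.057]
tool_rot: [180.0, -0.0, 90.0]
force: [-0.2, -0.1, 0.5]
grip_width: 0.0549
```

Call:
carry_out([
  {"fingers": -0.3, "dx": 0, "dy": 0, "dz": -0.2, "rx": 0, "ry": 0, "rz": 0},
  {"fingers": -0.3, "dx": 0, "dy": 0, "dz": -0.4, "rx": 0, "ry": 0, "rz": 0},
  {"fingers": -0.3, "dx": 0, "dy": 0, "dz": -0.7, "rx": 0, "ry": 0, "rz": 0},
  {"fingers": -0.3, "dx": 0, "dy": 0, "dz": -0.9, "rx": 0, "ry": 0, "rz": 0},
  {"fingers": -0.3, "dx": 0, "dy": 0, "dz": -0.9, "rx": 0, "ry": 0, "rz": 0},
  {"fingers": -0.3, "dx": 0, "dy": 0, "dz": -0.9, "rx": 0, "ry": 0, "rz": 0},
  {"fingers": -0.3, "dx": 0, "dy": 0, "dz": -0.9, "rx": 0, "ry": 0, "rz": 0},
])

```text
time_s: 27.6
tool_pos: [0.482, 0.345, 0.2061]
tool_rot: [179.9, -0.1, 89.9]
force: [0.1, 0.4, -0.8]
grip_width: 0.0563
```

```bash
python3 - <<'E'
from ov import *
s=cam("scene")
cv2.imwrite("pics/h1.png",big(s,(150,120,180,130),4))
E
python3 pl.py .37 .48 .24 120 8
```

```text
+0.56 -0.47 -0.12 +0.00 -0.00 -0.38
+0.59 -0.44 -0.12 +0.01 -0.00 -0.38
+0.61 -0.40 -0.12 +0.01 -0.00 -0.37
+0.64 -0.35 -0.12 +0.00 -0.00 -0.38
+0.66 -0.31 -0.13 +0.01 -0.01 -0.37
+0.68 -0.27 -0.13 +0.00 -0.00 -0.38
+0.70 -0.22 -0.12 +0.01 -0.01 -0.37
+0.71 -0.18 -0.13 +0.00 -0.00 -0.38
8 [0.37004167 0.48010694 0.24009891] [ 1.79981346e+02 -4.81397243e-03  1.20038775e+02] max 0.71
```

View pics/h1.png

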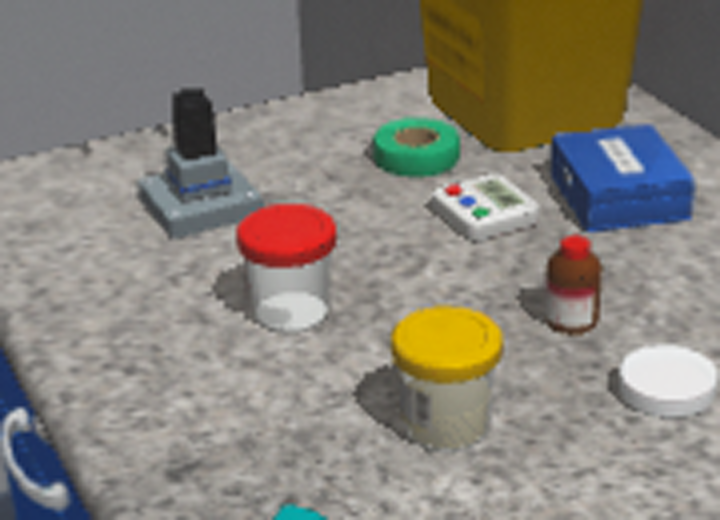

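The stamp stands upright in the dock at crop (200,150), and the cups and bystanders are in place. I'll move the arm clear and compare the top view with the start.

Call:
carry_out([
  {"fingers": -0.3, "dx": 0.4, "dy": -0.4, "dz": -0.12, "rx": 0, "ry": 0, "rz": -0.38},
  {"fingers": -0.3, "dx": 0.59, "dy": -0.44, "dz": -0.12, "rx": 0, "ry": 0, "rz": -0.38},
  {"fingers": -0.3, "dx": 0.6, "dy": -0.4, "dz": -0.12, "rx": 0, "ry": 0, "rz": -0.37},
  {"fingers": -0.3, "dx": 0.64, "dy": -0.35, "dz": -0.12, "rx": 0, "ry": 0, "rz": -0.38},
  {"fingers": -0.3, "dx": 0.66, "dy": -0.3, "dz": -0.12, "rx": 0, "ry": 0, "rz": -0.37},
  {"fingers": -0.3, "dx": 0.68, "dy": -0.27, "dz": -0.12, "rx": 0, "ry": 0, "rz": -0.38},
  {"fingers": -0.3, "dx": 0.7, "dy": -0.22, "dz": -0.12, "rx": 0, "ry": 0, "rz": -0.37},
  {"fingers": -0.3, "dx": 0.7, "dy": -0.2, "dz": -0.12, "rx": 0, "ry": 0, "rz": -0.38},
  {"fingers": -0.3, "dx": 0.7, "dy": -0.15, "dz": -0.1, "rx": 0, "ry": 0, "rz": -0.38},
  {"fingers": -0.3, "dx": 0.4, "dy": -0.1, "dz": 0, "rx": 0, "ry": 0, "rz": -0.2},
  {"fingers": -0.3, "dx": 0, "dy": 0, "dz": 0, "rx": 0, "ry": 0, "rz": 0},
])

```text
time_s: 29.02
tool_pos: [0.3457, 0.4983, 0.2355]
tool_rot: [-180.0, -0.0, 126.0]
force: [-0.2, -1.1, -0.4]
grip_width: 0.0564
```

```bash
python3 - <<'E'
from ov import *
t=cam("top");a=big(t,(140,130,160,100),5);b=cv2.resize(cv2.imread("pics/top0.png")[130:230,140:300],None,fx=5,fy=5,interpolation=cv2.INTER_CUBIC)
cv2.imwrite("pics/h2.png",cv2.resize(np.vstack([a,b]),None,fx=.6,fy=.6))
for name,rt,ch,g in (("red",(195,187,40,40),1,(.482,.170)),("yel",(250,178,38,38),2,(.5135,.0049))):
    i=crop(t,rt); v=(i[...,0]-i[...,ch])/np.maximum(i[...,0],1);m=np.clip((v-.3)/.3,0,1)
    print(name,fit([t],[m],[rt],[cyl(.033,.056,.07)],g,yaw=False))
E
```

```text
red (array([0.48218077, 0.1703949 ]), np.float64(14.556221273344836))
yel (array([0.51316098, 0.00539833]), np.float64(10.543997622804714))
```

View pics/h2.png

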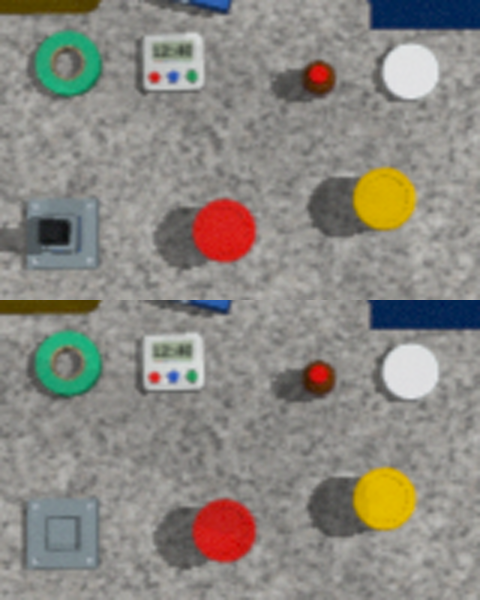

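The top view now matches the start picture except for the stamp, which stands in the dock. Cup fits are unchanged to 0.1 mm. Handing in.

```bash
python3 -c "
from cell import ticket
print(ticket.sign_off())"
```

```text
the job is handed in; nothing more can be done
None
```

I stamped the red lid, then the yellow lid, stood the stamp in its dock, and handed the job in at about 29 s.

- **Pressing:** On each lid the foot went in about 8.5–9 mm, at about 10.5–11 N. I held it there for at least half a second and lifted straight up.
- **Docking:** On the first two tries the foot caught on the dock's rim, at about 5–6 N with about 2 mm of spring travel. After I lifted it clear, with y about 2 mm further over, it dropped in without force. It met the recess floor at the expected height (TCP z = 0.0574 m), and I let go; it needed no turning beyond lining up square with the dock.
- **Last checks:** In the last pictures the stamp stands upright and square in the dock. Both cups are where they started, within 0.1 mm in the top-camera fit. The bottle, dish and timer look unmoved.

Two checks fell short:
- **Marks not seen:** the pictures show no mark on either lid, so the marks rest on the foot travel and force alone.
- **Centring:** the two cameras disagreed by up to 5 mm on the lid positions, so I aimed between them. I put the marks within about 2 mm of the lid centres.

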